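# Pack the souvenir travelling case

### The arm

A 7-joint arm with a two-finger parallel gripper is mounted at the origin on the work surface. World frame = base frame: x ahead of the robot, y to its left, z up, the work surface at z = 0. Lengths are in m, angles in rad, forces in N, time in s.
With the tool pointing down it reaches from about 0.4 to 0.9 m from the base axis. Payload 5.6 kg.
Tool frame: the origin (TCP) lies at the very end of the fingers, on their centre line; the grasp point (between the pads) lies 19 mm behind it; y points along the fingers, z is the direction in which the jaws open and shut, and the axes are right-handed (so a half turn about y gives the same grasp; the last joint's range is limited). The gripper opens to 92 mm and grips with 3 to 60 N. Pads are 20 mm wide; open, the fingers measure 128 mm over their backs; the gripper's body (75 mm by 189 mm) begins 69 mm behind the grasp point.
Start: joints at [-1.259, 0.468, -0.012, 1.603, 0.006, 1.071, -0.056], TCP at [0.226, 0.61, 0.215] pointing down, gripper open.
Joint ranges: [-2.53, 2.53], [-0.31, 2.02], [-1.57, 1.55], [0.28, 2.44], [-1.29, 4.43], [0.15, 1.84], [-2.92, 2.92]. Speed limits (rad/s): [2.57, 2.57, 3.14, 3.14, 3.14, 3.14, 3.14].

### API

Orientations are given as a unit quaternion [x, y, z, w].
In Python, from bench import bot gives the robot as it stands.
- The arm moves only by the tool carry_out, never from a script. Its argument "steps" is text: rows parted by semicolons, each of 4 numbers parted by spaces: the shift along the tool's x, y, z in cm, then the turn about the tool's y in degrees. A call has exactly 10 rows; each row is the pose to reach, as a shift and turn from the pose commanded when the call began, along the tool's axes at that moment; what a row does not reach only later rows make up. A row lasts 1/12 s, in which the tool goes at most 41.7 mm and 7.16 degrees, less where a joint would pass 70% of its speed; a pose out of reach is approached as far as the arm can. A call with a gripper value outside its range is refused whole. "fingers" is the closure in counts, from 0 (fully open) to 255 (shut), set as the call begins (left out, the last holds). The fingers move at their own pace and stop on an object; "force" is the grip in N (left out, the last holds). Time passes only in rows, so rows that repeat a pose let the fingers close, or fill a call up. It gives the time, the measured TCP pose, the force and the opening at its end, in the units of the state.
- bot.observe(): the state, without advancing time (a new reading comes with each control period).
- bot.get_image(name): name is "side" or "top"; returns (picture, depth): 400x640x3 uint8, blue, green, red; 400x640 float32, m along the optical axis (not along the pixel's ray), 0 where there is no reading.
- bot.camera_model(name): a dict with "fovy" (degrees; the focal length in pixels is half the picture's height over the tangent of half this angle, whatever the lens; pixels are square), "cx", "cy" (the principal point, pixels), "k1" (the pictures are not rectified: a ray, as slopes to the right and down, at radius r is drawn at 1 + k1 r^2 times it, then the intrinsics apply), "extrinsics" (4x4, takes a point from camera to world coordinates). Camera axes: x right, y up, looking along -z (the intrinsics and any distortion apply to the point x, -y, -z); pixel columns grow to the right and rows downward; lengths in m; the calibration is good to about 2 mm. A picture is of the moment at which its call begins. camera_model takes no time and is no camera call.
- bot.sign_off(): hands the job in, once; it reports no verdict.
The state is a dict: "clock": time; "joints": joint angles; "joint_velocities": joint speeds; "joint_torque": joint torques, N m; "position": TCP position; "tcp_rot": TCP orientation; "force": force on the tool from outside, world axes, zero at the start; "wrist_torque": the same for the moment, N m; "opening": finger opening in m.
Only numpy, scipy, OpenCV 4.12 (cv2) and the standard library are available. Lean on these libraries where they do the work, as an engineer would, in place of code of your own. Each camera call takes 0.05 s, during which the arm holds its last target. There are 200 camera calls.

### The job

Pack the miniatures standing on the counter (round tower, hare, cottage teapot, brass shamrock; only some may be there) into the foam-lined travelling case: swing the brass hasp off its catch, raise the lid until it stands upright, and press each miniature fully home, upright, in the foam cutout of its own shape. Once all are in, shut the lid completely and swing the hasp all the way back over its catch; never lift the lid while the hasp is fastened, and leave the whistle, the mug and the box of postcards where they are.

Things in the scene. Friction and masses are not known exactly. Their poses are not given: they have to be found in the camera images.
- tower: Stone round tower miniature: a square foot 44 x 44 mm and 26 mm high, above it a round shaft 28 mm in diameter from 26 to 55 mm, then a conical roof to 66 mm. Grip the shaft about 48 mm up; 0.16 kg. It starts standing on the counter. Origin at the centre of its underside, z up; the shape of the foot is the same after a half turn. May be absent (then None).
- hare: Carved dark bog oak hare: an oblong foot 62 mm (x) by 32 mm (y) and 26 mm high, on it the crouching hare, body 20 mm thick in y and about 40 mm long in x from 26 to 56 mm (flat on top), with head and ears at the +x end to 66 mm. Grip the body across y about 48 mm up; 0.11 kg. It starts standing on the counter. Origin at the centre of its underside, z up; the shape of the foot is the same after a half turn. May be absent (then None).
- teapot: Glazed white cottage teapot miniature: a house block 52 mm (x) by 40 mm (y) with plain walls from 0 to 50 mm, tiled roof to 67 mm with ridge along x, small spout at +x and handle at -x (from 30 mm up, out to x = +-39 mm). Grip the long walls across y (40 mm) about 48 mm up; 0.15 kg. It starts standing on the counter. Origin at the centre of its underside, z up; the shape of the foot is the same after a half turn. May be absent (then None).
- shamrock: Brass shamrock figure: a square foot 34 x 34 mm and 26 mm high, on it an upright three-leaved plate 14 mm thick in y, up to 43 mm wide in x, to 66 mm. Grip the plate across y about 48 mm up; 0.22 kg. It starts standing on the counter. Origin at the centre of its underside, z up; the shape of the foot is the same after a half turn. May be absent (then None).
- cutout_tower (a point): Centre of the floor of the tower's cutout in the foam, axes as the case's. Its mouth, 24 mm above, is flush with foam and rim and 2 mm wider all round than the foot (44 x 44 mm): the foot's x must lie along the case's x, either way round. Fully home, the underside is on this floor. Set down without pressing, it stops 5 to 12 mm above it; pressing home takes about 8 to 12 N straight down.
- cutout_hare (a point): Centre of the floor of the hare's cutout in the foam, axes as the case's. Its mouth, 24 mm above, is flush with foam and rim and 2 mm wider all round than the foot (62 (x) by 32 (y) mm): the foot's x must lie along the case's x, either way round. Fully home, the underside is on this floor. Set down without pressing, it stops 5 to 12 mm above it; pressing home takes about 8 to 12 N straight down.
- cutout_teapot (a point): Centre of the floor of the teapot's cutout in the foam, axes as the case's. Its mouth, 24 mm above, is flush with foam and rim and 2 mm wider all round than the foot (52 (x) by 40 (y) mm): the foot's x must lie along the case's x, either way round. Fully home, the underside is on this floor. Set down without pressing, it stops 5 to 12 mm above it; pressing home takes about 8 to 12 N straight down.
- cutout_shamrock (a point): Centre of the floor of the shamrock's cutout in the foam, axes as the case's. Its mouth, 24 mm above, is flush with foam and rim and 2 mm wider all round than the foot (34 x 34 mm): the foot's x must lie along the case's x, either way round. Fully home, the underside is on this floor. Set down without pressing, it stops 5 to 12 mm above it; pressing home takes about 8 to 12 N straight down.
- case: Beech travelling case, fixed: tray 150 mm (x) by 324 mm (y), rim 60 mm high. Origin at the centre of its underside, z up; its front faces -x, to the robot. Four foam cutouts in one row along y, 77 mm apart, in changing order. Springy cheeks in each cutout's front and back walls slope in, 2.5 mm past the foot's outline, and hold the pressed-in foot by friction.
- lid (a joint): Angle of the lid in rad: 0 shut, 1.57 upright, stop at 1.8. Deep beech lid with clear top, 55 mm high when shut (top of the shut case 115 mm), hinged along the far (+x) rim; stiff, it stays at whatever angle it is left (about 5 N at the tab to move it).
- lid_tab (a point): Grip point of the lid's brass tab: 18 mm wide (along the case's y), 8 mm thick, standing 32 mm straight out from the lower edge of the lid's front; this point is 20 mm out from that face. It moves with the lid, about 170 mm from the hinge line (60 mm to +y of the case's middle); pinch it from above across its 18 mm: it turns between the fingers as the lid swings. Shut, it is 72 mm up.
- lid_hinge (a point): Middle of the lid's hinge line (case's y axis), on the far rim, 60 mm above the counter; fixed to the case. Opening turns the lid positively about the case's +y axis: the front goes up and back.
- hasp (a joint): Angle of the brass hasp in rad: 0 upright, over the staple (catch) on the lid's front; growing as it swings outwards and down towards the robot, stop at 1.5. Stays where it is left; needs under 2 N at its tab.
- hasp_tab (a point): Grip point of the hasp's thumb tab: 16 mm wide (along the case's y), 7 mm thick, bent outwards at the strap's upper end, from the strap to 32 mm out from the hinge line's plane; this point is 20 mm out. It moves with the hasp, 45 mm from its hinge line, and can be pinched from above across its 16 mm, turning between the fingers. With the hasp over the catch it lies 96 mm above the counter.
- hasp_hinge (a point): Middle of the hasp's hinge line (along the case's y axis), on the case's front, 60 mm to -y of the case's middle, 56 mm above the counter, 8 mm in front of the front wall; fixed to the case. Unfastening turns the hasp about the case's -y axis.
- whistle: Blue tin whistle lying on the counter, 270 mm long, 14 mm thick; not to be disturbed. Origin at the middle of its underside, x along it.
- mug: White mug, 78 mm across, 90 mm high, standing on the counter; not to be disturbed. Origin at the centre of its underside.
- cards: Small beech box of postcards, 115 x 90 mm, about 82 mm high; not to be disturbed. Origin at the centre of its underside.
Things that resemble listed ones, but are neither listed nor needed, are in the scene too. Several things look just like the hare: the one meant starts farthest to the robot's right.

How it is judged:
On the way, in this order (a step that is already met when the one before it is completed fails the run):
1. the hasp is swung off its catch (value of joint hasp above 0.7 rad and value of joint lid below 0.1 rad), for 0.1 s.
2. the lid is raised upright (value of joint lid above 1.3 rad), for 0.2 s.
3. every miniature that is there is pressed home in its own cutout, with the lid up (horizontal distance between tower and cutout_tower below 0.005 m and z of tower in the frame of cutout_tower below 0.004 m and angle between each of tower, hare, teapot, shamrock's own z axis and vertical below 0.1 rad and horizontal distance between hare and cutout_hare below 0.005 m and z of hare in the frame of cutout_hare below 0.004 m and horizontal distance between teapot and cutout_teapot below 0.005 m and z of teapot in the frame of cutout_teapot below 0.004 m and horizontal distance between shamrock and cutout_shamrock below 0.005 m and z of shamrock in the frame of cutout_shamrock below 0.004 m and value of joint lid above 1.3 rad), for 0.2 s.
4. the lid is shut (value of joint lid below 0.08 rad), for 0.2 s.
5. the hasp is back over the catch (value of joint hasp below 0.2 rad and value of joint lid below 0.08 rad), for 0.2 s.
At the end, for the whole second after the job is handed in: Every miniature present is in its own cutout: within 5 mm of its centre, underside less than 4 mm above the cutout's floor, within 0.1 rad of upright, at rest; the lid is shut (under 0.08 rad) and the hasp is over the catch (under 0.2 rad) (all of step 5 and horizontal distance between tower and cutout_tower below 0.005 m and z of tower in the frame of cutout_tower below 0.004 m and angle between each of tower, hare, teapot, shamrock's own z axis and vertical below 0.1 rad and horizontal distance between hare and cutout_hare below 0.005 m and z of hare in the frame of cutout_hare below 0.004 m and horizontal distance between teapot and cutout_teapot below 0.005 m and z of teapot in the frame of cutout_teapot below 0.004 m and horizontal distance between shamrock and cutout_shamrock below 0.005 m and z of shamrock in the frame of cutout_shamrock below 0.004 m and linear speed of each of tower, hare, teapot, shamrock below 0.02 m/s); the robot touches nothing.
It fails at once if the lid is lifted while the hasp is over the catch (value of joint lid above 0.15 rad and value of joint hasp below 0.4 rad).
It fails at once if the whistle is pushed away or upset (distance of whistle from where it was at the start of the episode above 0.03 m or angle between whistle's own z axis and vertical above 0.3 rad).
It fails at once if the mug is pushed away or upset (distance of mug from where it was at the start of the episode above 0.03 m or angle between mug's own z axis and vertical above 0.3 rad).
It fails at once if the cards is pushed away or upset (distance of cards from where it was at the start of the episode above 0.03 m or angle between cards's own z axis and vertical above 0.3 rad).
Of tower, hare, teapot, shamrock only 2 to 4 are there at a start; the rules pass over those that are not, and their reading is None.
At some moment in a run one of tower, hare, teapot, shamrock may be knocked a few centimetres aside while the robot is not near it.
It also fails if it takes over 210 s, if anything falls off the work surface, if the arm or the gripper's body presses on something with over 40 N, if the wrist force passes 120 N, or if a joint passes its speed limit or range.

## Working session

There is one attempt and no reset: what is moved stays moved. The work goes in short steps, Python scripts to look and compute and a tool call to move; the robot and the scene stay as the last step left them, time stands still between calls to the robot, and variables do not carry over. Pictures are saved under pics/ and viewed, about 12 in all and at most 16, crops included, and the job is handed in when it is done.

Besides the shell and the picture viewer there is one more tool, called as name(argument=value, ...) on one line, values as JSON. carry_out: Moves the arm, as the interface text tells. Its arguments: {"type":"object","properties":{"steps":{"type":"string"},"fingers":{"type":"number"},"force":{"type":"number"}},"required":["steps"]}

```bash
mkdir -p pics; ls; cat > h.py <<'E'
import numpy as np, cv2
from bench import bot
def snap(n,f):
    im,d=bot.get_image(n); cv2.imwrite(f'pics/{f}.png',im); np.save(f'pics/{f}.npy',d); return im,d
def cam(n):
    m=bot.camera_model(n); f=200/np.tan(np.radians(m['fovy'])/2)
    return m,f,np.array(m['extrinsics'])
def ray(n,u,v):
    m,f,E=cam(n); xd=np.array([(u-m['cx'])/f,(v-m['cy'])/f]); x=xd.copy()
    for _ in range(20): x=xd/(1+m['k1']*(x@x))
    return E[:3,3],E[:3,:3]@np.array([x[0],-x[1],-1.])
def onz(n,u,v,z):
    o,r=ray(n,u,v); return o+r*(z-o[2])/r[2]
def atd(n,u,v,d):
    o,r=ray(n,u,v); return o+r*d
def proj(n,P):
    m,f,E=cam(n); p=E[:3,:3].T@(np.array(P)-E[:3,3]); x=np.array([p[0],-p[1]])/-p[2]
    x=x*(1+m['k1']*(x@x)); return x*f+[m['cx'],m['cy']]
def cloud(n,d):
    m,f,E=cam(n); v,u=np.mgrid[0:400,0:640]; xd=np.stack([(u-m['cx'])/f,(v-m['cy'])/f],-1); x=xd.copy()
    for _ in range(20): x=xd/(1+m['k1']*(x**2).sum(-1,keepdims=True))
    P=np.stack([x[...,0],-x[...,1],-np.ones(u.shape)],-1)*d[...,None]
    return P@E[:3,:3].T+E[:3,3]
E
python3 - <<'E'
from h import *
for n in('side','top'):
    snap(n,n+'0'); m,f,E=cam(n); print(n,f,m['cx'],m['cy'],m['k1'],E.round(3))
o=bot.observe(); print(o)
E
```

```text
pics
side 429.2818521377538 319.9726295219335 196.2545879311002 -0.11245228444372506 [[-0.998  0.029 -0.05   0.451]
 [-0.055 -0.728  0.683  0.735]
 [-0.017  0.685  0.728  0.816]
 [ 0.     0.     0.     1.   ]]
top 380.677296529049 313.47110278307406 199.68739182103067 -0.0024379529504328307 [[ 0.003  0.992 -0.128  0.35 ]
 [-1.     0.004  0.007  0.045]
 [ 0.007  0.128  0.992  1.131]
 [ 0.     0.     0.     1.   ]]
{'clock': 0.1, 'joints': array([-1.25898235,  0.46825385, -0.01159466,  1.60349435,  0.00598169,
        1.07140091, -0.05631924]), 'joint_velocities': array([ 0.00019321, -0.00253588,  0.00166416, -0.00233447,  0.00380743,
       -0.00078393,  0.0005532 ]), 'joint_torque': array([ 1.02046746e-03, -5.21638870e+01, -1.25631501e-02, -2.44362259e+01,
       -5.67623356e-02,  1.41076415e-02,  4.48323533e-05]), 'position': array([0.22570745, 0.60901641, 0.21377387]), 'tcp_rot': array([ 0.69653674, -0.12488359,  0.12476329, -0.69546731]), 'force': array([-0.32852418,  0.19419858,  0.05176744]), 'wrist_torque': array([-0.06134325, -0.02233508,  0.02989907]), 'opening': 0.0919455540602103}
```

View pics/top0.png

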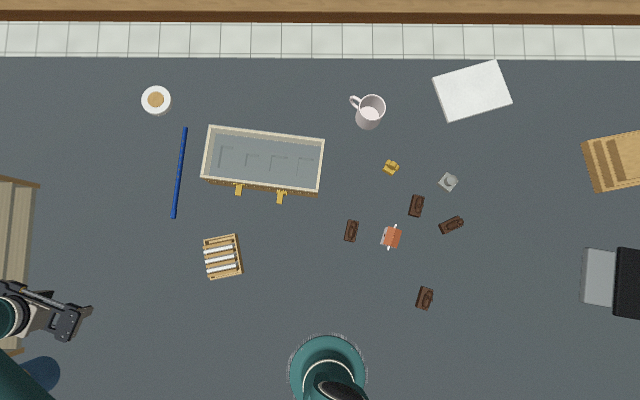

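View pics/side0.png

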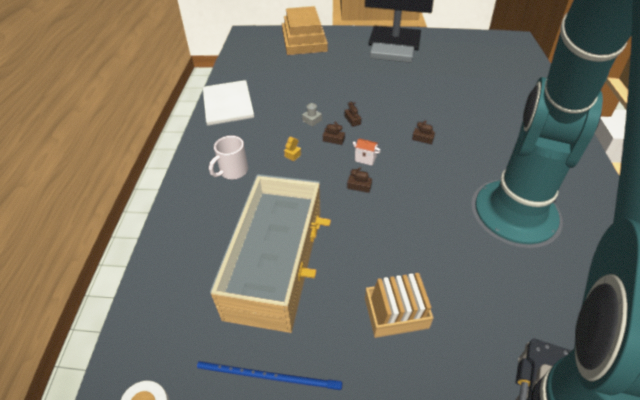

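The top view shows the case at (265,160), its hasp and lid tabs at (238,190)/(280,197), the shamrock at (391,167), tower at (448,182) and teapot at (391,236). There are four hares, and the rightmost, at (451,225), is the one meant. The mug (368,110), cards (222,257) and whistle (180,172) stay put.

```bash
python3 - <<'E'
from h import *
im=cv2.imread('pics/top0.png')
a=cv2.resize(im[115:215,190:335],None,fx=5,fy=5,interpolation=cv2.INTER_CUBIC)[:, :725]
b=cv2.resize(im[150:320,335:475],None,fx=4,fy=4,interpolation=cv2.INTER_CUBIC)
cv2.imwrite('pics/a.png',a);cv2.imwrite('pics/b.png',b[:600])
d=np.load('pics/top0.npy');C=cloud('top',d)
hsv=cv2.cvtColor(im,cv2.COLOR_BGR2HSV)
z=C[...,2]; print('table z',np.median(z[300:340,150:250]))
m=((z>0.012)&(C[...,0]>.25)&(d>0)).astype(np.uint8)
n,l,s,c=cv2.connectedComponentsWithStats(m)
for i in range(1,n):
    if s[i,4]<60: continue
    q=C[l==i]; print(s[i],c[i].round(),q.mean(0).round(3),q[:,2].max().round(3))
E
```

```text
table z -8.60183400271941e-05
[ 434   59   77   62 1750] [471.  89.] [ 0.84  -0.449  0.014] 0.021
[141  85  31  30 698] [156. 100.] [0.798 0.517 0.022] 0.029
[349  94  37  35 680] [368. 109.] [ 0.757 -0.122  0.058] 0.095
[ 200  124  125   80 7096] [262. 161.] [0.59  0.179 0.11 ] 0.121
[ 582  130   58   63 2727] [614. 160.] [ 0.605 -0.823  0.071] 0.111
[171 136  15  83 226] [178. 178.] [0.56  0.442 0.014] 0.02
[383 159  17  16 165] [391. 167.] [ 0.589 -0.187  0.043] 0.069
[437 172  22  20 252] [448. 181.] [ 0.547 -0.353  0.038] 0.068
[   0  174   52  133 4133] [ 16. 239.] [0.381 0.813 0.13 ] 0.452
[409 194  16  23 256] [416. 205.] [ 0.477 -0.259  0.039] 0.067
[439 215  25  19 264] [451. 224.] [ 0.422 -0.358  0.039] 0.068
[344 219  15  23 243] [351. 230.] [ 0.404 -0.07   0.039] 0.066
[381 224  21  26 341] [391. 237.] [ 0.386 -0.181  0.054] 0.07
[ 202  233   42   47 1321] [222. 257.] [0.329 0.29  0.063] 0.087
[615 247  25  39 846] [628. 267.] [ 0.302 -0.874  0.02 ] 0.028
[ 582  248   33   38 1113] [598. 267.] [ 0.301 -0.78   0.029] 0.036
```

View pics/a.png

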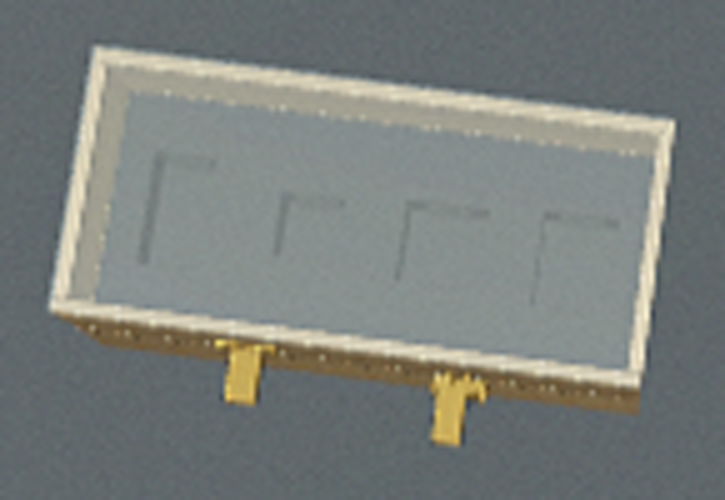

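View pics/b.png

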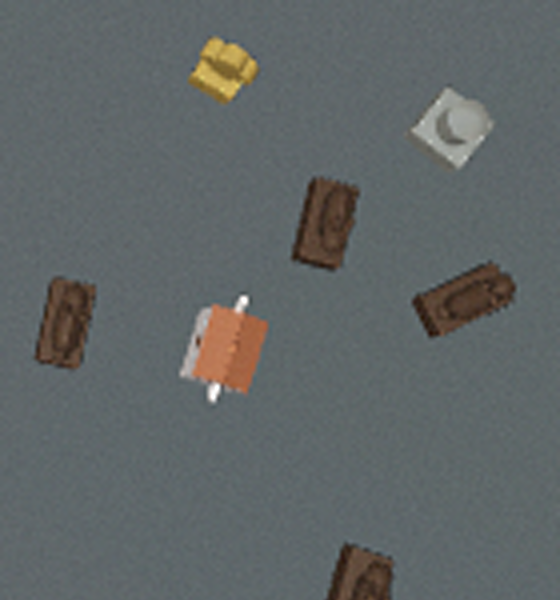

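Cutouts from the left (+y): hare, shamrock, tower, teapot, judged by the visible shadow sizes. Now I'll measure the case and object poses.

```bash
cat >> h.py <<'E'
from scipy.spatial.transform import Rotation as Rn
def go(P,jaw,ref=None):
    """shift (cm, tool axes) and turn (deg) to reach TCP P with the jaw axis at world angle jaw (deg, mod 180)"""
    o=bot.observe(); R=Rn.from_quat(o['tcp_rot']).as_matrix(); p=o['position']
    s=R.T@(np.array(P)-p)*100
    a=np.degrees(np.arctan2(R[1,2],R[0,2])); t=-((jaw-a+90)%180-90)   # tool y is down
    return s.round(2),round(t,1)
def rect(xy):
    r=cv2.minAreaRect((xy*1000).astype(np.float32)); return np.array(r[0])/1000,r[1],r[2]
def objs(n,d,im):
    C=cloud(n,d); z=C[...,2]
    m=((z>0.012)&(z<.08)&(C[...,0]>.25)&(C[...,0]<.72)&(C[...,1]<.0)&(C[...,1]>-.6)&(d>0)).astype(np.uint8)
    k,l,s,c=cv2.connectedComponentsWithStats(m); out=[]
    for i in range(1,k):
        if s[i,4]<60: continue
        q=C[l==i]; out.append((c[i],q,im[l==i].mean(0)))
    return out
E
python3 - <<'E'
from h import *
o=bot.observe(); print(Rn.from_quat(o['tcp_rot']).as_matrix().round(3), o['position'])
for n in('top','side'):
    im=cv2.imread(f'pics/{n}0.png');d=np.load(f'pics/{n}0.npy')
    print(n)
    for c,q,bgr in objs(n,d,im):
        a=q[(q[:,2]>.02)]; hi=q[q[:,2]>.035]
        print(c.round(),bgr.round(),'foot',rect(a[:,:2]),'hi',rect(hi[:,:2]))
    C=cloud(n,d);z=C[...,2];w=(d>0)&(z>.105)&(z<.125)&(C[...,0]>.45)&(C[...,0]<.75)&(C[...,1]>-.02)&(C[...,1]<.4)
    if n=='top': w[C[...,0]<.47]=0
    print('case',rect(C[w][:,:2]),np.median(z[w]))
for uv in [(97,47),(674,122),(638,383),(50,308)]: print(onz('top',190+uv[0]/5,115+uv[1]/5,.115).round(4))
E
```

```text
[[ 0.938 -0.     0.348]
 [-0.348 -0.001  0.938]
 [ 0.    -1.    -0.002]] [0.22570745 0.60901641 0.21377387]
top
[369. 124.] [124. 126. 133.] foot (array([ 0.71671893, -0.12695896]), (6.267072677612305, 38.010379791259766), 0.34657591581344604) hi (array([ 0.71671887, -0.12694899]), (6.267072677612305, 37.99043273925781), 0.34657591581344604)
[391. 167.] [ 74. 145. 172.] foot (array([ 0.59284717, -0.18986588]), (41.856109619140625, 34.23538589477539), 59.29365921020508) hi (array([ 0.59337469, -0.1901747 ]), (41.87726593017578, 14.979094505310059), 58.59995651245117)
[448. 181.] [139. 145. 143.] foot (array([ 0.54949945, -0.35822318]), (44.015377044677734, 45.30299758911133), 52.194740295410156) hi (array([ 0.54935968, -0.35909952]), (28.436786651611328, 27.352731704711914), 88.32012939453125)
[416. 205.] [46. 59. 78.] foot (array([ 0.47907788, -0.26466476]), (32.80447769165039, 62.55983352661133), 75.47561645507812) hi (array([ 0.47999188, -0.26392493]), (18.80828094482422, 50.92970275878906), 77.28567504882812)
[451. 224.] [46. 58. 77.] foot (array([ 0.42293655, -0.36323697]), (32.4
[... 1837 characters left out ...]
927917480469), 74.29004669189453)
[244. 159.] [131. 133. 142.] foot (array([ 0.71723254, -0.11872189]), (32.984886169433594, 3.697324752807617), 84.74642944335938) hi (array([ 0.71720844, -0.11872386]), (32.989532470703125, 3.628618001937866), 84.94841766357422)
[359. 179.] [50. 62. 81.] foot (array([ 0.40754865, -0.0663947 ]), (34.034488677978516, 61.55986022949219), 77.98688507080078) hi (array([ 0.40555209, -0.06652325]), (20.204788208007812, 53.111846923828125), 75.29513549804688)
case (array([0.59947931, 0.18179413]), (326.9859313964844, 152.32203674316406), 82.84515380859375) 0.11495312193974883
[0.6901 0.3261 0.115 ]
[0.649  0.0079 0.115 ]
[0.504  0.0275 0.115 ]
[0.5437 0.3459 0.115 ]
```

```bash
cat >> h.py <<'E'
CC=np.array([.5985,.179]);YAW=np.radians(-7.3);EX=np.array([np.cos(YAW),np.sin(YAW)]);EY=np.array([-EX[1],EX[0]])
def cw(x,y,z): return np.r_[CC+x*EX+y*EY,z]
JY=82.7
E
python3 - <<'E'
from h import *
for nm,P in dict(hasp=cw(-.103,-.06,.0995),lid=cw(-.095,.06,.076)).items(): print(nm,P,proj('top',P),proj('side',P))
print(go(cw(-.103,-.06,.16),JY))
im=cv2.imread('pics/top0.png');h=cv2.cvtColor(im,cv2.COLOR_BGR2HSV)
m=cv2.inRange(h,(20,120,130),(35,255,255));n,l,s,c=cv2.connectedComponentsWithStats(m)
print([(s[i],c[i].round(1)) for i in range(n) if s[i,4]>20])
E
```

```text
hasp [0.488711   0.13257399 0.0995    ] [279.03006181 197.81447877] [323.86947933 219.66031099]
lid [0.5118939 0.2505848 0.076    ] [237.65752241 190.56216173] [309.78826148 270.92583633]
(array([ 41.22,   5.44, -35.53]), np.float64(-13.0))
[(array([     0,      0,    640,    400, 255678], dtype=int32), array([319.5, 199.5])), (array([383, 160,  16,  15, 140], dtype=int32), array([390.4, 166.8])), (array([233, 183,  12,  13,  81], dtype=int32), array([238.1, 188.5])), (array([276, 189,  11,  15,  93], dtype=int32), array([280.1, 195.5]))]
```

carry_out(steps="2.5 0 -2.2 -1; 5.5 0 -4.8 -3; 8.5 0 -7.3 -5; 11.5 0 -9.9 -7; 14.5 0 -12.5 -9; 17.5 0 -15.1 -11; 20.5 0 -17.7 -13; 23.5 0 -20.2 -13; 26.5 0 -22.8 -13; 28 0 -24 -13", fingers=110, force=30)

```text
clock: 0.93
position: [0.407, 0.2821, 0.2145]
tcp_rot: [0.706, -0.047, 0.047, -0.705]
force: [0.3, -0.1, 0.1]
opening: 0.0522
```

```bash
python3 - <<'E'
from h import *
print(bot.observe()['opening'],go(cw(-.103,-.06,.16),JY))
E
```

```text
0.05223424186438301 (array([ 10.08,   5.48, -13.72]), np.float64(-0.3))
```

carry_out(steps="2 0 -2.7 0; 4 0 -5.5 0; 6 0 -8.2 0; 8 0 -11 0; 10 0 -13.7 0; 10 1 -13.7 0; 10 3 -13.7 0; 10 5.4 -13.7 0; 10 5.4 -13.7 0; 10 5.4 -13.7 0")

```text
clock: 1.77
position: [0.4856, 0.1385, 0.1597]
tcp_rot: [0.706, -0.046, 0.044, -0.705]
force: [0.3, -0.4, 0.5]
opening: 0.0518
```

```bash
python3 - <<'E'
from h import *
print(bot.observe()['position'],go(cw(-.103,-.06,.077),JY))
t,_=snap('top','t1');s,_=snap('side','s1')
a=cv2.resize(t[150:230,200:320],None,fx=5,fy=5,interpolation=cv2.INTER_CUBIC)[:300]
b=cv2.resize(s[160:300,240:400],None,fx=3.75,fy=3.75,interpolation=cv2.INTER_CUBIC)[:300]
a=cv2.resize(t[165:215,220:320],None,fx=6,fy=6,interpolation=cv2.INTER_CUBIC)
b=cv2.resize(s[190:240,270:370],None,fx=6,fy=6,interpolation=cv2.INTER_CUBIC)
cv2.imwrite('pics/c.png',np.vstack([a,b]))
E
```

```text
[0.48559156 0.13848195 0.1596591 ] (array([ 0.41,  8.27, -0.53]), np.float64(-0.0))
```

View pics/c.png

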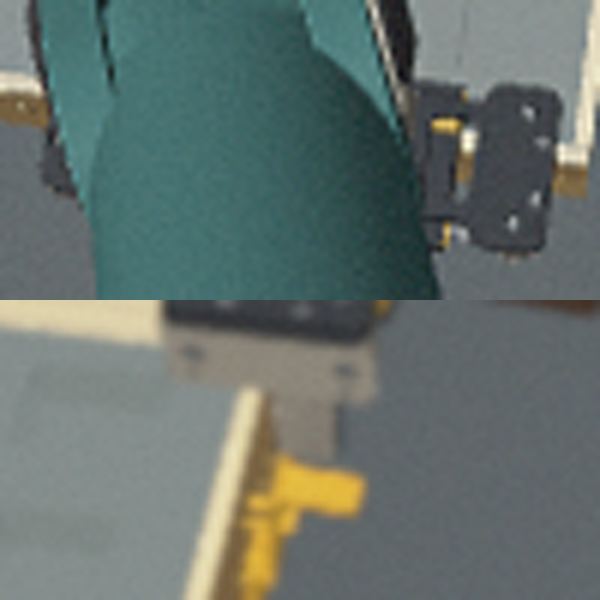

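carry_out(steps="0.4 0 -0.5 0; 0.4 1.5 -0.5 0; 0.4 3 -0.5 0; 0.4 4.5 -0.5 0; 0.4 6 -0.5 0; 0.4 7.5 -0.5 0; 0.4 8.2 -0.5 0; 0.4 8.2 -0.5 0; 0.4 8.2 -0.5 0; 0.4 8.2 -0.5 0")

```text
clock: 2.7
position: [0.4909, 0.1332, 0.0797]
tcp_rot: [-0.705, 0.045, -0.046, 0.706]
force: [-0.2, 0.5, -0.2]
opening: 0.0526
```

carry_out(steps="0 0 0 0; 0 0 0 0; 0 0 0 0; 0 0 0 0; 0 0 0 0; 0 0 0 0; 0 0 0 0; 0 0 0 0; 0 0 0 0; 0 0 0 0", fingers=255, force=12)

```text
clock: 3.53
position: [0.4901, 0.1332, 0.0787]
tcp_rot: [-0.706, 0.045, -0.045, 0.706]
force: [-0.7, 0.1, 1.8]
opening: 0.0157
```

```bash
python3 - <<'E'
from h import *
o=bot.observe();print(o['force'])
p=o['position'];d=p[:2]-CC;print('case xy',d@EX,d@EY,p[2])
R=Rn.from_quat(o['tcp_rot']).as_matrix();print(R[:2].round(3))
for th in np.arange(.15,1.36,.15):
    f=np.radians(116.565)+th; print(th.round(2),'out',round((-.02-.0447*np.cos(f))*100,2),'down',round((.04-.0447*np.sin(f))*100,2))
E
```

```text
[-0.72744521  0.12616842  1.80741061]
case xy -0.10170692301240539 -0.05925340419570005 0.07867754187057943
[[ 0.992  0.     0.128]
 [-0.128  0.     0.992]]
0.15 out 0.57 down 0.35
0.3 out 1.09 down 0.77
0.45 out 1.54 down 1.27
0.6 out 1.91 down 1.83
0.75 out 2.19 down 2.44
0.9 out 2.37 down 3.08
1.05 out 2.46 down 3.74
1.2 out 2.45 down 4.41
1.35 out 2.34 down 5.07
```

carry_out(steps="-0.6 0.35 0 0; -1.1 0.8 0 0; -1.5 1.3 0 0; -1.9 1.8 0 0; -2.2 2.4 0 0; -2.4 3.1 0 0; -2.5 3.7 0 0; -2.5 4.4 0 0; -2.4 4.7 0 0; -2.4 4.7 0 0")

```text
clock: 4.37
position: [0.4556, 0.1373, 0.029]
tcp_rot: [0.707, -0.051, 0.037, -0.705]
force: [-19.6, 5.1, 5.3]
opening: 0.0156
```

carry_out(steps="0 0 0 0; 0 0 0 0; 0 0 0 0; 0 0 0 0; 0 0 0 0; 0 0 0 0; 0 0 0 0; 0 0 0 0; 0 0 0 0; 0 0 0 0", fingers=110)

```text
clock: 5.2
position: [0.4664, 0.1362, 0.0317]
tcp_rot: [-0.706, 0.045, -0.045, 0.706]
force: [0.6, -0.3, 0.1]
opening: 0.0521
```

carry_out(steps="-2 0 0 0; -4 0 0 0; -4 -3 0 0; -4 -6 0 0; -4 -9 0 0; -4 -12 0 0; -4 -12 4 0; -4 -12 8 0; -4 -12 12 0; -4 -12 12 0")

```text
clock: 6.03
position: [0.4419, 0.2688, 0.1523]
tcp_rot: [-0.704, 0.041, -0.043, 0.708]
force: [0.5, 0.0, -0.1]
opening: 0.0523
```

```bash
python3 - <<'E'
from h import *
print(go(cw(-.095,.06,.15),JY))
s,_=snap('side','s2');t,_=snap('top','t2')
b=cv2.resize(s[170:310,210:410],None,fx=4,fy=4,interpolation=cv2.INTER_CUBIC)
cv2.imwrite('pics/d.png',b)
E
```

```text
(array([ 7.17,  0.24, -0.97]), np.float64(0.5))
```

View pics/d.png

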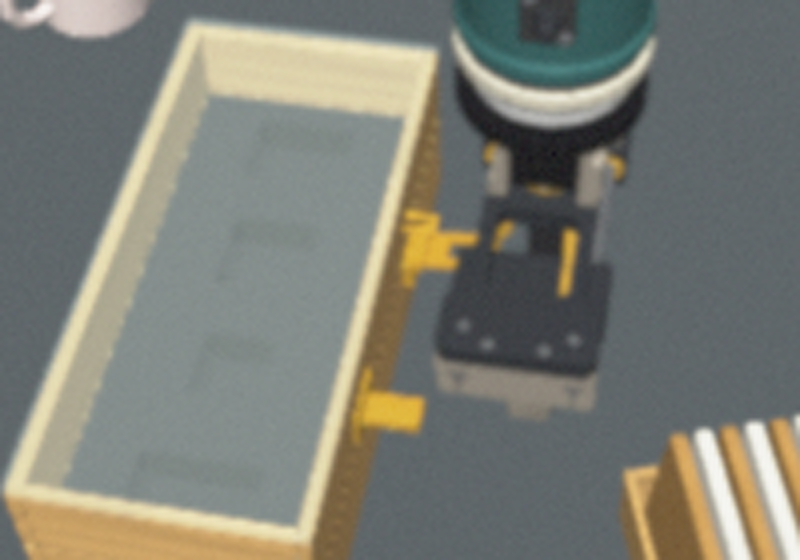

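```bash
python3 - <<'E'
from h import *
im=cv2.imread('pics/s2.png');C=cloud('side',np.load('pics/s2.npy'))
h=cv2.cvtColor(im,cv2.COLOR_BGR2HSV);m=cv2.inRange(h,(18,150,130),(35,255,255))>0
P=C[m];d=P[:,:2]-CC;x=d@EX;y=d@EY
for a,b in((-.09,-.03),(.03,.09)):
    k=(y>a)&(y<b)&(x<-.06)&(x>-.16);q=np.c_[x,y,P[:,2]][k];q=q[np.argsort(q[:,0])];print(q[::max(1,len(q)//14)].round(3))
print(go(cw(-.095,.06,.15),JY),go(cw(-.095,.06,.053),JY))
E
```

```text
[[-0.111 -0.067  0.06 ]
 [-0.1   -0.051  0.056]
 [-0.096 -0.062  0.056]
 [-0.092 -0.056  0.056]
 [-0.09  -0.068  0.059]
 [-0.088 -0.066  0.056]
 [-0.086 -0.066  0.056]
 [-0.084 -0.064  0.058]
 [-0.082 -0.061  0.062]
 [-0.08  -0.047  0.06 ]
 [-0.078 -0.044  0.056]
 [-0.077 -0.053  0.06 ]
 [-0.075 -0.071  0.059]
 [-0.074 -0.045  0.058]
 [-0.073 -0.074  0.069]]
[[-0.105  0.058  0.076]
 [-0.103  0.064  0.077]
 [-0.099  0.058  0.077]
 [-0.096  0.064  0.078]
 [-0.093  0.069  0.078]
 [-0.09   0.066  0.076]
 [-0.087  0.071  0.075]
 [-0.085  0.068  0.078]
 [-0.081  0.053  0.073]
 [-0.079  0.069  0.077]
 [-0.078  0.055  0.075]
 [-0.077  0.079  0.081]
 [-0.076  0.074  0.085]
 [-0.075  0.069  0.091]
 [-0.075  0.077  0.089]]
(array([ 7.13,  0.13, -0.21]), np.float64(0.1)) (array([ 7.13,  9.83, -0.2 ]), np.float64(0.1))
```

The hasp strap now lies flat at z≈0.056, so it is open at about 1.4 rad. Next I pinch the lid tab at (390,410).

carry_out(steps="3 0 -0.2 0; 6 0 -0.2 0; 7.1 0 -0.2 0; 7.1 2 -0.2 0; 7.1 4.5 -0.2 0; 7.1 7 -0.2 0; 7.1 9 -0.2 0; 7.1 9.7 -0.2 0; 7.1 9.7 -0.2 0; 7.1 9.7 -0.2 0")

```text
clock: 6.97
position: [0.5122, 0.2485, 0.055]
tcp_rot: [0.706, -0.046, 0.046, -0.706]
force: [0.5, -0.9, 0.0]
opening: 0.0522
```

carry_out(steps="0 0 0 0; 0 0 0 0; 0 0 0 0; 0 0 0 0; 0 0 0 0; 0 0 0 0; 0 0 0 0; 0 0 0 0; 0 0 0 0; 0 0 0 0", fingers=255, force=25)

```text
clock: 7.8
position: [0.5126, 0.2512, 0.0552]
tcp_rot: [-0.705, 0.044, -0.045, 0.707]
force: [1.3, 4.7, 0.5]
opening: 0.0178
```

```bash
python3 - <<'E'
from h import *
o=bot.observe();p=o['position'];d=p[:2]-CC;print('case xy',d@EX,d@EY,p[2],o['force'])
print(Rn.from_quat(o['tcp_rot']).as_matrix()[:2].round(3))
r=np.hypot(.17,.012);a=np.arctan2(.012,-.17)
for th in np.linspace(.08,1.6,20): print(round((r*np.cos(a-th)+.17)*100,1),round(-(r*np.sin(a-th)-.012)*100,1),th.round(2))
E
```

```text
case xy -0.09440913943651076 0.06073900215517543 0.055200155921932795 [1.34581837 4.74526261 0.53277565]
[[ 0.992  0.002  0.127]
 [-0.127  0.003  0.992]]
0.2 -1.4 0.08
0.4 -2.7 0.16
0.8 -4.0 0.24
1.2 -5.3 0.32
1.8 -6.5 0.4
2.5 -7.7 0.48
3.2 -8.8 0.56
4.1 -9.9 0.64
5.0 -10.9 0.72
6.0 -11.8 0.8
7.1 -12.7 0.88
8.2 -13.4 0.96
9.4 -14.1 1.04
10.7 -14.6 1.12
12.0 -15.1 1.2
13.3 -15.4 1.28
14.6 -15.7 1.36
16.0 -15.8 1.44
17.3 -15.8 1.52
18.7 -15.8 1.6
```

carry_out(steps="0.2 -1.4 0 0; 0.4 -2.7 0 0; 0.8 -4 0 0; 1.2 -5.3 0 0; 1.8 -6.5 0 0; 2.5 -7.7 0 0; 3.2 -8.8 0 0; 4.1 -9.9 0 0; 5 -10.9 0 0; 6 -11.8 0 0")

```text
clock: 8.63
position: [0.5697, 0.244, 0.172]
tcp_rot: [-0.705, 0.046, -0.043, 0.706]
force: [-1.0, 6.8, -5.7]
opening: 0.0175
```

carry_out(steps="1.1 -0.9 0 0; 2.2 -1.6 0 0; 3.4 -2.3 0 0; 4.7 -2.8 0 0; 6 -3.3 0 0; 7.3 -3.6 0 0; 8.6 -3.9 0 0; 10 -4 0 0; 11.3 -4 0 0; 11.9 -4 0 0")

```text
clock: 9.47
position: [0.6895, 0.2288, 0.2134]
tcp_rot: [-0.704, 0.045, -0.044, 0.707]
force: [-3.9, 4.6, 5.2]
opening: 0.0181
```

```bash
python3 - <<'E'
from h import *
o=bot.observe();p=o['position'];d=p[:2]-CC;print('case xy',d@EX,d@EY,p[2],o['force'],o['opening'])
E
```

```text
case xy 0.08391715991896571 0.06096221811765983 0.21336686041537703 [-3.91366309  4.64547444  5.19934042] 0.01810668449822072
```

carry_out(steps="0 0 0 0; 0 0 0 0; 0 0 0 0; 0 0 0 0; 0 -2 0 0; 0 -5 0 0; 0 -8 0 0; -3 -8 0 0; -6 -8 0 0; -10 -8 0 0", fingers=110)

```text
clock: 10.3
position: [0.5904, 0.2378, 0.2926]
tcp_rot: [0.706, -0.046, 0.047, -0.705]
force: [-1.0, 1.3, 0.3]
opening: 0.0523
```

carry_out(steps="-1 0 -3 0; -2 0 -7 0; -3 0 -11 0; -4 0 -15 0; -5 0 -19 0; -6 0 -23 0; -7 0 -27 0; -8 0 -31 0; -8 0 -35 0; -8 0 -35 0")

```text
clock: 11.13
position: [0.4639, -0.106, 0.2934]
tcp_rot: [0.706, -0.049, 0.05, -0.705]
force: [-0.0, 0.1, -0.0]
opening: 0.0518
```

```bash
python3 - <<'E'
from h import *
print(bot.observe()['position'])
t,dt=snap('top','t3');s,ds=snap('side','s3')
a=cv2.resize(t[110:215,190:330],None,fx=5.7,fy=5.7,interpolation=cv2.INTER_CUBIC)
cv2.imwrite('pics/e.png',a[:600,:800])
for c,q,b in objs('top',dt,t):
    print(c.round(),b.round(),rect(q[q[:,2]>.02][:,:2]),rect(q[q[:,2]>.035][:,:2]))
E
```

```text
[ 0.46390882 -0.10599255  0.29336652]
[369. 124.] [127. 129. 136.] (array([ 0.71678534, -0.12738806]), (39.75361633300781, 5.754400730133057), 89.24335479736328) (array([ 0.71683472, -0.12644545]), (37.90224075317383, 5.442156791687012), 88.88258361816406)
[459. 222.] [49. 60. 78.] (array([ 0.42786929, -0.37831335]), (27.59520721435547, 32.36779022216797), 29.160737991333008) (array([ 0.42726428, -0.37425772]), (16.97572898864746, 24.87456703186035), 30.555500030517578)
[351. 230.] [51. 64. 84.] (array([ 0.40499023, -0.07155684]), (32.04582595825195, 61.985713958740234), 77.90580749511719) (array([ 0.40407336, -0.07136088]), (19.428466796875, 52.21443557739258), 77.36334991455078)
```

View pics/e.png

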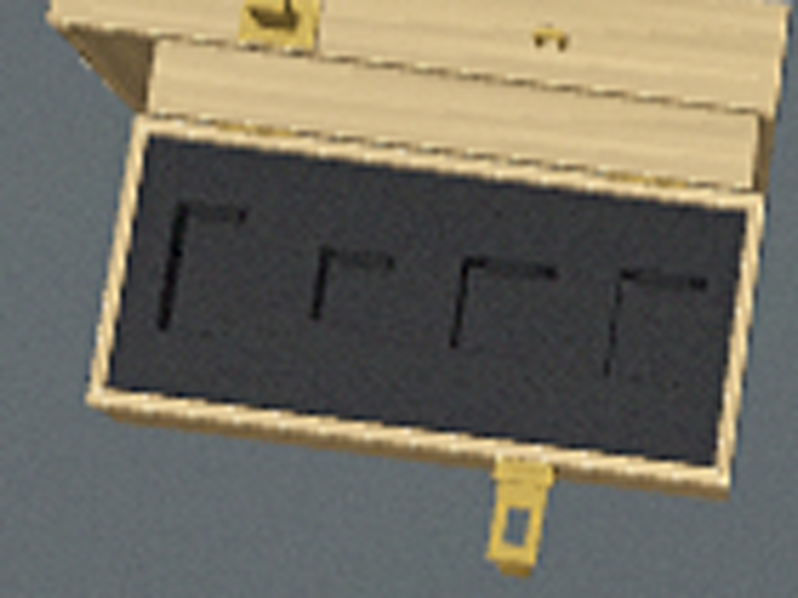

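The lid is upright and the foam is visible, with cutouts hare, shamrock, tower, teapot from left to right; top-left corners are at (183,205), (322,250), (466,260), (622,270). I'll measure the cutouts from depth.

```bash
python3 - <<'E'
from h import *
d=np.load('pics/t3.npy');C=cloud('top',d)
P=C-np.r_[CC,0];x=P[...,:2]@EX;y=P[...,:2]@EY;z=C[...,2]
m=((abs(x)<.068)&(abs(y)<.155)&(z<.052)&(d>0)).astype(np.uint8)
n,l,s,c=cv2.connectedComponentsWithStats(m)
for i in range(1,n):
    if s[i,4]<40: continue
    k=l==i; print(s[i,4],'x',np.percentile(x[k],[1,99]).round(4),'y',np.percentile(y[k],[1,99]).round(4),np.median(z[k]).round(4))
for u,v in[(183,205),(322,250),(466,260),(622,270)]:
    w=onz('top',190+u/5.7,110+v/5.7,.06)[:2]-CC;print('corner',w@EX,w@EY)
w=(d>0)&(z>.056)&(z<.066)&(abs(x)<.08)&(abs(y)<.17);print('rim',rect(C[w][:,:2]))
E
```

```text
254 x [-0.0297  0.0322] y [0.1025 0.1338] 0.0361
153 x [-0.0158  0.019 ] y [0.0236 0.0574] 0.0367
252 x [-0.0192  0.0245] y [-0.0604 -0.0148] 0.0366
277 x [-0.0237  0.0283] y [-0.137  -0.0941] 0.0363
corner 0.02973913863378082 0.12803283417892036
corner 0.01592709774287707 0.05482343187040478
corner 0.02037393645800395 -0.017937766833574984
corner 0.02561880556253677 -0.09667402194114592
rim (array([0.59858923, 0.17858388]), (324.0987243652344, 159.2129364013672), 82.63760375976562)
```

```bash
python3 - <<'E'
from h import *
print(go([.5495,-.3585,.12],51),go([.5495,-.3585,.12],141))
E
```

```text
(array([ 11.71,  17.29, -24.59]), np.float64(31.4)) (array([ 11.71,  17.29, -24.59]), np.float64(-58.6))
```

carry_out(steps="2 0 -3 5; 4 0 -6.5 10; 6 0 -10 15; 8 0 -13.5 20; 10 0 -17 25; 11.7 0 -20.5 31.4; 11.7 2 -24.6 31.4; 11.7 6 -24.6 31.4; 11.7 10 -24.6 31.4; 11.7 12 -24.6 31.4")

```text
clock: 12.07
position: [0.5496, -0.354, 0.1669]
tcp_rot: [-0.667, 0.237, -0.232, 0.668]
force: [-2.0, 0.7, -0.4]
opening: 0.0525
```

carry_out(steps="0 1 0 0; 0 2 0 0; 0 3 0 0; 0 4 0 0; 0 5.3 0 0; 0 5.3 0 0; 0 5.3 0 0; 0 5.3 0 0; 0 5.3 0 0; 0 5.3 0 0")

```text
clock: 12.9
position: [0.5514, -0.357, 0.1204]
tcp_rot: [0.667, -0.234, 0.235, -0.667]
force: [0.4, -0.5, -0.7]
opening: 0.052
```

```bash
python3 - <<'E'
from h import *
print(bot.observe()['position'],go([.5495,-.3585,.03],51))
t,dt=snap('top','t4');s,ds=snap('side','s4')
b=cv2.resize(s[70:200,260:440],None,fx=4.4,fy=4.4,interpolation=cv2.INTER_CUBIC)
cv2.imwrite('pics/f.png',b)
for c,q,b in objs('top',dt,t):
    print(c.round(),b.round(),rect(q[q[:,2]>.02][:,:2]),rect(q[q[:,2]>.035][:,:2]))
E
```

```text
[ 0.55144155 -0.3570368   0.12038304] (array([-0.07,  9.04, -0.24]), np.float64(0.3))
[369. 124.] [129. 131. 137.] (array([ 0.71662891, -0.12613515]), (39.02679443359375, 6.333118438720703), 89.89625549316406) (array([ 0.71662872, -0.12622588]), (38.84535598754883, 6.333118438720703), 89.89625549316406)
[391. 167.] [ 77. 149. 176.] (array([ 0.59284094, -0.18962527]), (41.657875061035156, 35.2194938659668), 56.87417221069336) (array([ 0.59326184, -0.189895  ]), (41.592254638671875, 15.214018821716309), 58.95380401611328)
[448. 182.] [143. 149. 146.] (array([ 0.54974713, -0.35898813]), (44.673004150390625, 45.59199523925781), 50.05821228027344) (array([ 0.54932843, -0.35944104]), (27.00664710998535, 28.82360076904297), 1.3381439447402954)
[416. 205.] [48. 60. 80.] (array([ 0.47886935, -0.26446506]), (33.086265563964844, 61.99163818359375), 75.02189636230469) (array([ 0.47972083, -0.2640477 ]), (18.63089942932129, 51.37548065185547), 74.77767181396484)
[351. 230.] [51. 64. 83.] (array([ 0.40498462, -0.07176453]), (32.25564956665039, 61.8047981262207), 77.39875793457031) (array([ 0.40408847, -0.07095002]), (19.70060920715332, 51.97245407104492), 81.02412414550781)
[391. 237.] [ 99. 127. 180.] (array([ 0.38583368, -0.18416504]), (41.4122428894043, 75.05464172363281), 72.89335632324219) (array([ 0.38583368, -0.18416504]), (41.4122428894043, 75.05464172363281), 72.89335632324219)
```

View pics/f.png

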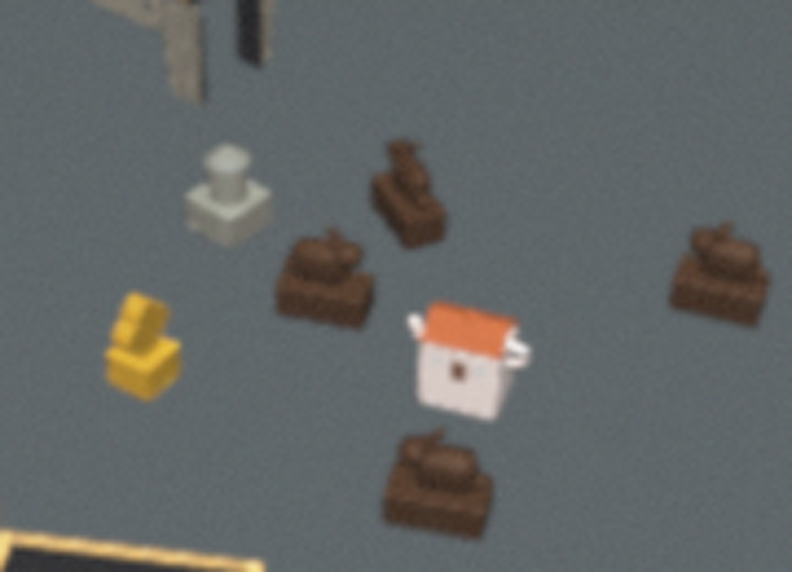

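The fingers hang above the tower at (228,195) with the tower between them, and all four miniatures are still in place. Descend and grip.

carry_out(steps="0 1.5 -0.2 0; 0 3 -0.2 0; 0 4.5 -0.2 0; 0 6 -0.2 0; 0 7.5 -0.2 0; 0 8.5 -0.2 0; 0 9 -0.2 0; 0 9 -0.2 0; 0 9 -0.2 0; 0 9 -0.2 0")

```text
clock: 13.83
position: [0.5503, -0.3588, 0.0303]
tcp_rot: [0.667, -0.234, 0.235, -0.667]
force: [0.7, -0.1, -0.9]
opening: 0.0521
```

carry_out(steps="0 0 0 0; 0 0 0 0; 0 0 0 0; 0 0 0 0; 0 0 0 0; 0 0 0 0; 0 0 0 0; 0 0 0 0; 0 0 0 0; 0 0 0 0", fingers=255, force=40)

```text
clock: 14.67
position: [0.5502, -0.3583, 0.03]
tcp_rot: [-0.667, 0.234, -0.235, 0.667]
force: [-0.5, 1.6, 5.5]
opening: 0.027
```

carry_out(steps="0 -2 0 0; 0 -4 0 0; 0 -7 0 0; 0 -10 0 0; 0 -13 0 0; 0 -15 0 0; 0 -15 0 0; 0 -15 0 0; 0 -15 0 0; 0 -15 0 0")

```text
clock: 15.5
position: [0.5487, -0.3575, 0.1773]
tcp_rot: [-0.667, 0.236, -0.233, 0.667]
force: [-0.7, -0.4, -1.4]
opening: 0.0271
```

```bash
python3 - <<'E'
from h import *
o=bot.observe();print(o['position'],o['opening'],o['force'])
print(go(cw(.001,-.0375,.18),JY+1))
E
```

```text
[ 0.54867402 -0.35748025  0.17725791] 0.027084600797003398 [-0.71185595 -0.4199846  -1.41169284]
(array([-27.64,  -0.2 ,  41.82]), np.float64(-32.4))
```

carry_out(steps="-1 -0.5 1.5 -5; -3 -1 4.5 -12; -5 -1 7.5 -19; -7 -1 10.5 -26; -9 -1 13.5 -32.4; -11 -1 16.5 -32.4; -13 -1 19.6 -32.4; -15 -1 22.6 -32.4; -17 -1 25.7 -32.4; -18 -1 27.2 -32.4")

```text
clock: 16.33
position: [0.5789, -0.0275, 0.1878]
tcp_rot: [-0.705, 0.038, -0.036, 0.707]
force: [-0.2, 0.9, -2.3]
opening: 0.0274
```

```bash
python3 - <<'E'
from h import *
print(bot.observe()['position'],go(cw(.001,-.0375,.14),JY+1))
E
```

```text
[ 0.5788796  -0.02753341  0.1878015 ] (array([-0.18,  4.81, 16.98]), np.float64(0.3))
```

carry_out(steps="-0.2 0 3 0; -0.2 0 6 0; -0.2 0 9 0; -0.2 0 12 0; -0.2 0 15 0; -0.2 1 17 0; -0.2 3 17 0; -0.2 4.8 17 0; -0.2 4.8 17 0; -0.2 4.8 17 0")

```text
clock: 17.17
position: [0.595, 0.1351, 0.1396]
tcp_rot: [0.707, -0.041, 0.038, -0.705]
force: [0.0, 0.1, -1.7]
opening: 0.0272
```

```bash
python3 - <<'E'
from h import *
t,dt=snap('top','t5');s,ds=snap('side','s5')
print(bot.observe()['position'],go(cw(.001,-.0375,.1),JY+1))
a=cv2.resize(t[120:200,240:320],None,fx=5,fy=5,interpolation=cv2.INTER_CUBIC)
b=cv2.resize(s[160:260,240:340],None,fx=4,fy=4,interpolation=cv2.INTER_CUBIC)
cv2.imwrite('pics/g.png',np.hstack([a,b]))
C=cloud('side',ds);P=C-np.r_[CC,0];x=P[...,:2]@EX;y=P[...,:2]@EY;z=C[...,2]
m=(abs(x)<.05)&(abs(y+.04)<.05)&(z>.085)&(z<.137)
q=C[m];print(len(q),q.min(0),q.max(0)); print(rect(np.c_[x,y][m]))
E
```

```text
[0.59672586 0.13522044 0.14189685] (array([-0.27,  4.19,  0.62]), np.float64(-0.1))
269 [0.57161361 0.11640377 0.10897211] [0.62015701 0.16280335 0.13698728]Traceback (most recent call last):
  File "<stdin>", line 9, in <module>
IndexError: boolean index did not match indexed array along axis 1; size of axis is 1280 but size of corresponding boolean axis is 640
```

View pics/g.png

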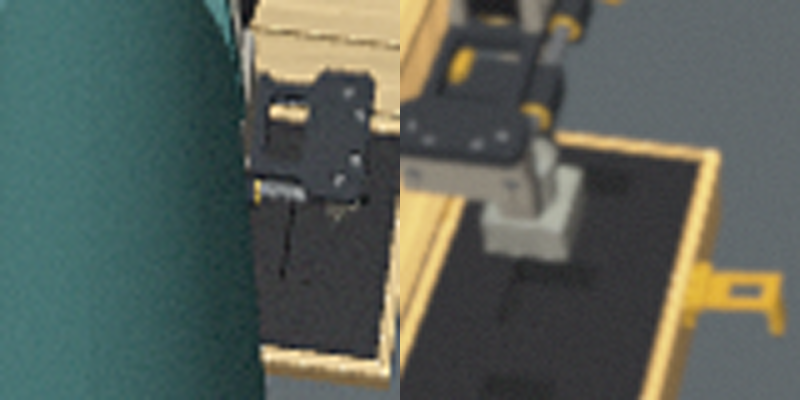

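The side view shows the tower upright in the grip, its foot at crop (530,215), close above its cutout. I'll compare both within the side camera.

```bash
cat >> h.py <<'E'
def cf(C):
    P=C[...,:2]-CC; return np.stack([P@EX,P@EY,C[...,2]],-1)
E
python3 - <<'E'
from h import *
F=cf(cloud('side',np.load('pics/s5.npy')));x,y,z=F[...,0],F[...,1],F[...,2]
m=(abs(x)<.05)&(abs(y+.04)<.05)&(z>.085)&(z<.142); im=cv2.imread('pics/s5.png'); 
m&=im.min(-1)>60
print(m.sum(),rect(F[m][:,:2]),[np.percentile(F[m][:,i],[1,99]).round(4) for i in range(3)])
F=cf(cloud('side',np.load('pics/s3.npy')));x,y,z=F[...,0],F[...,1],F[...,2]
m=((abs(x)<.068)&(abs(y)<.155)&(z<.052)).astype(np.uint8)
n,l,s,c=cv2.connectedComponentsWithStats(m)
for i in range(1,n):
    if s[i,4]>40: k=l==i; print(s[i,4],'x',np.percentile(x[k],[1,50,99]).round(4),'y',np.percentile(y[k],[1,50,99]).round(4),np.median(z[k]).round(4))
E
```

```text
318 (array([ 0.00261561, -0.04160098]), (47.0058479309082, 44.47843933105469), 89.83272552490234) [array([-0.0194,  0.0243]), array([-0.0625, -0.0185]), array([0.1115, 0.1415])]
247 x [-0.0207  0.0044  0.0274] y [-0.1372 -0.1286 -0.1069] 0.0372
295 x [-0.0188  0.0041  0.0242] y [-0.0614 -0.0496 -0.025 ] 0.037
197 x [-0.0138  0.0045  0.0184] y [0.0204 0.029  0.0479] 0.0382
431 x [-0.0272  0.004   0.0331] y [0.0984 0.1079 0.1271] 0.0369
```

carry_out(steps="0 0 0.2 0; 0 0.5 0.45 0; 0 1 0.45 0; 0 1.5 0.45 0; 0 2 0.45 0; 0 2.6 0.45 0; 0 3.2 0.45 0; 0 4 0.45 0; 0 4.4 0.45 0; 0 4.4 0.45 0")

```text
clock: 18.1
position: [0.5959, 0.1399, 0.0961]
tcp_rot: [0.706, -0.04, 0.038, -0.706]
force: [-0.8, 0.8, -2.1]
opening: 0.027
```

carry_out(steps="0 0 0 0; 0 0 0 0; 0 0 0 0; 0 0 0 0; 0 0 0 0; 0 0 0 0; 0 0 0 0; 0 0 0 0; 0 0 0 0; 0 0 0 0")

```text
clock: 18.93
position: [0.5968, 0.1402, 0.0976]
tcp_rot: [-0.706, 0.039, -0.039, 0.706]
force: [-0.1, 0.0, -1.6]
opening: 0.0275
```

```bash
python3 - <<'E'
from h import *
s,ds=snap('side','s6');o=bot.observe();print(cf(o['position']),o['force'])
F=cf(cloud('side',ds));x,y,z=F[...,0],F[...,1],F[...,2]
m=(abs(x)<.05)&(abs(y+.04)<.05)&(z>.064)&(z<.1)&(s.min(-1)>60)
print(m.sum(),rect(F[m][:,:2]),[np.percentile(F[m][:,i],[1,99]).round(4) for i in range(3)])
b=cv2.resize(s[160:260,240:340],None,fx=6,fy=6,interpolation=cv2.INTER_CUBIC)
cv2.imwrite('pics/i.png',b)
E
```

```text
[ 0.00326807 -0.03871156  0.09760849] [-0.36913212 -0.47233041 -1.63700376]
288 (array([ 0.00258413, -0.03562901]), (44.38262176513672, 45.780887603759766), 0.3994005620479584) [array([-0.0195,  0.024 ]), array([-0.0574, -0.0134]), array([0.0682, 0.099 ])]
```

View pics/i.png

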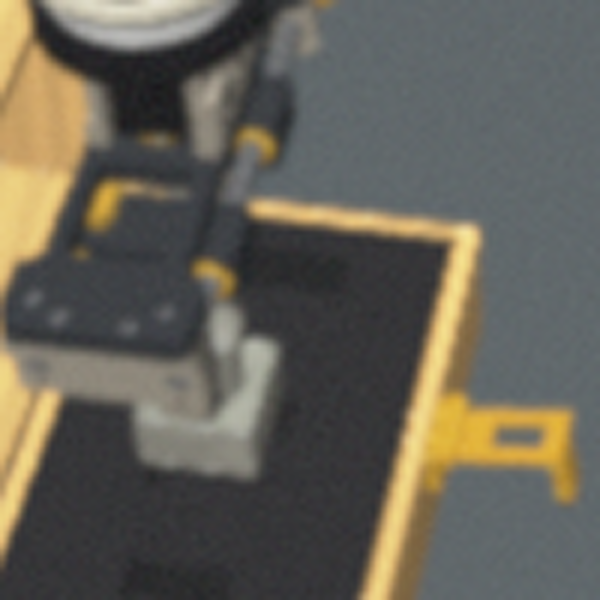

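The tower hangs upright just above the mouth (foot ≈(210,420)). Small correction of −1 mm, then lower gently.

carry_out(steps="0 0 -0.1 0; 0 0.2 -0.1 0; 0 0.4 -0.1 0; 0 0.6 -0.1 0; 0 0.8 -0.1 0; 0 1 -0.1 0; 0 1.2 -0.1 0; 0 1.4 -0.1 0; 0 1.4 -0.1 0; 0 1.4 -0.1 0")

```text
clock: 19.82
position: [0.5967, 0.1395, 0.0891]
tcp_rot: [-0.705, 0.039, -0.039, 0.707]
force: [-16.2, -3.1, 37.6]
opening: 0.0275
```

```bash
python3 - <<'E'
from h import *
o=bot.observe();print(o['force'],o['wrist_torque'],cf(o['position']))
E
```

```text
[-16.18981599  -3.08896353  37.63364277] [-0.65466903  3.33873885  0.01458579] [ 0.00318024 -0.03938366  0.08905241]
```

carry_out(steps="0 -0.6 0 0; 0 -1.2 0 0; 0 -1.4 0 0; 0 -1.4 0 0; 0 -1.4 0 0; 0 -1.4 0 0; 0 -1.4 0 0; 0 -1.4 0 0; 0 -1.4 0 0; 0 -1.4 0 0")

```text
clock: 20.65
position: [0.5966, 0.1391, 0.0974]
tcp_rot: [0.706, -0.039, 0.039, -0.706]
force: [-0.3, -0.3, -2.1]
opening: 0.0272
```

```bash
python3 - <<'E'
from h import *
s,ds=snap('side','s7');o=bot.observe();print(o['force'],o['wrist_torque'],cf(o['position']))
F=cf(cloud('side',ds));x,y,z=F[...,0],F[...,1],F[...,2]
m=(abs(x)<.05)&(abs(y+.04)<.05)&(z>.064)&(z<.1)&(s.min(-1)>60)
print(m.sum(),rect(F[m][:,:2]),[np.percentile(F[m][:,i],[1,99]).round(4) for i in range(3)])
F=cf(cloud('side',np.load('pics/s3.npy')));x,y,z=F[...,0],F[...,1],F[...,2]
w=(z>.052)&(z<.068)&(abs(x)<.085)&(abs(y)<.172);print('side rim',rect(F[w][:,:2]))
F=cf(cloud('top',np.load('pics/t3.npy')));x,y,z=F[...,0],F[...,1],F[...,2]
w=(z>.052)&(z<.068)&(abs(x)<.085)&(abs(y)<.172);print('top rim',rect(F[w][:,:2]), np.median(z[w]))
E
```

```text
[ 0.2678865  -0.9133371  -1.09909882] [0.01747617 0.02965399 0.02225349] [ 0.00324433 -0.03976683  0.09747344]
290 (array([ 0.00280728, -0.03673135]), (45.620975494384766, 46.3606071472168), 1.6286808252334595) [array([-0.0195,  0.0242]), array([-0.0583, -0.0144]), array([0.0682, 0.0987])]
side rim (array([-1.28707886e-05,  2.76008606e-03]), (169.88267517089844, 325.3257141113281), 0.013413987122476101)
top rim (array([ 2.15301514e-04, -3.76739502e-05]), (325.2283630371094, 169.56661987304688), 89.87340545654297) 0.06000354625457449
```

Contact at mouth level. The side camera sees the whole case shifted by about +2.8 mm in y and +0.7 in x relative to the top camera, so the foot is ~2 mm too far +x and ~1 mm too far −y. I'll correct that.

carry_out(steps="-0.2 0 0.1 0; -0.2 0 0.1 0; -0.2 0.2 0.1 0; -0.2 0.4 0.1 0; -0.2 0.6 0.1 0; -0.2 0.8 0.1 0; -0.2 1 0.1 0; -0.2 1.2 0.1 0; -0.2 1.3 0.1 0; -0.2 1.3 0.1 0")

```text
clock: 21.53
position: [0.5947, 0.1403, 0.0842]
tcp_rot: [0.706, -0.039, 0.039, -0.706]
force: [0.3, -0.1, -1.7]
opening: 0.0273
```

```bash
python3 - <<'E'
from h import *
o=bot.observe();print(o['force'],o['wrist_torque'],cf(o['position']))
E
```

```text
[ 0.28824794 -0.05669723 -1.67309641] [ 0.02105986  0.04112385 -0.03900449] [ 0.00109814 -0.0388546   0.08423988]
```

carry_out(steps="0 0.3 0 0; 0 0.6 0 0; 0 0.9 0 0; 0 1.2 0 0; 0 1.5 0 0; 0 1.8 0 0; 0 2 0 0; 0 2.1 0 0; 0 2.1 0 0; 0 2.1 0 0")

```text
clock: 22.37
position: [0.5947, 0.1407, 0.0658]
tcp_rot: [-0.706, 0.039, -0.039, 0.706]
force: [-9.3, -0.6, 18.8]
opening: 0.0272
```

carry_out(steps="0 -0.2 0 0; 0 -0.2 0 0; 0 -0.2 0 0; 0 -0.2 0 0; 0 -0.2 0 0; 0 -2 0 0; 0 -5 0 0; 0 -9 0 0; 0 -13 0 0; 0 -13 0 0", fingers=110)

```text
clock: 23.2
position: [0.5996, 0.1411, 0.2015]
tcp_rot: [-0.704, 0.035, -0.044, 0.708]
force: [1.1, 0.5, -0.4]
opening: 0.0523
```

carry_out(steps="-1 0 -4 0; -2 0 -8 0; -3 0 -12 0; -4 0 -16 0; -5 0 -20 0; -6 0 -24 0; -6 0 -27 0; -6 0 -27 0; -6 0 -27 0; -6 0 -27 0")

```text
clock: 24.03
position: [0.5057, -0.1206, 0.1933]
tcp_rot: [-0.706, 0.039, -0.039, 0.706]
force: [-0.2, 0.4, -0.6]
opening: 0.0519
```

```bash
cat >> h.py <<'E'
def incase(tag):
    """heights/centres of what stands in the case, top view and side view"""
    for n in('top','side'):
        im,d=snap(n,n[0]+tag); F=cf(cloud(n,d));x,y,z=F[...,0],F[...,1],F[...,2]
        m=((abs(x)<.06)&(abs(y)<.15)&(z>.068)&(z<.14)&(d>0)).astype(np.uint8)
        k,l,s,c=cv2.connectedComponentsWithStats(m)
        for i in range(1,k):
            if s[i,4]>25:
                q=F[l==i]; print(n,s[i,4],'mid',(q.min(0)/2+q.max(0)/2).round(4),'top',np.percentile(q[:,2],98).round(4))
        for c,q,b in objs(n,d,im): 
            if c[1]>(130 if n=='top' else 0): print(n,c.round(),b.round(),rect(q[q[:,2]>.02][:,:2]),rect(q[q[:,2]>.035][:,:2]) if (q[:,2]>.035).sum()>5 else '')
E
python3 - <<'E'
from h import *
incase('8');print(bot.observe()['position'],go([.593,-.190,.12],-31))
E
```

```text
top 107 mid [ 0.0023 -0.0396  0.0851] top 0.1015
top [451. 224.] [47. 60. 78.] (array([ 0.42324588, -0.36364136]), (32.135765075683594, 62.602996826171875), 25.685224533081055) (array([ 0.42257553, -0.36193665]), (18.92296600341797, 53.569618225097656), 25.274120330810547)
top [351. 230.] [51. 64. 83.] (array([ 0.40503378, -0.07181544]), (32.03225326538086, 62.058135986328125), 77.14048767089844) (array([ 0.40396759, -0.07126981]), (19.65100860595703, 51.937137603759766), 75.37295532226562)
side 193 mid [ 0.0008 -0.0367  0.0847] top 0.1003
side [352. 113.] [48. 59. 76.] (array([ 0.42567459, -0.36015424]), (33.69994354248047, 63.78318405151367), 25.960634231567383) (array([ 0.42662799, -0.35679984]), (19.024662017822266, 56.09005355834961), 27.362138748168945)
side [333. 133.] [50. 61. 80.] (array([ 0.48189478, -0.26061389]), (36.2531852722168, 62.26515197753906), 77.74303436279297) (array([ 0.48308902, -0.25930618]), (19.558347702026367, 51.256134033203125), 73.5471420288086)
side [292. 148.] [ 56. 143. 180.] (array([ 0.5914079 , -0.18010797]), (41.183860778808594, 32.212066650390625), 25.992666244506836) (array([ 0.59493469, -0.18535823]), (42.1672248840332, 17.13804054260254), 61.96450424194336)
side [365. 150.] [142. 161. 204.] (array([ 0.38865643, -0.17882719]), (44.8328857421875, 76.14586639404297), 72.43621063232422) (array([ 0.38865643, -0.17882719]), (44.8328857421875, 76.14586639404297), 72.43621063232422)
side [359. 179.] [51. 63. 82.] (array([ 0.40756485, -0.06697238]), (33.132476806640625, 61.97364807128906), 79.46993255615234) (array([ 0.40578915, -0.06653429]), (21.284732818603516, 53.204124450683594), 84.4726791381836)
[ 0.50584016 -0.11971423  0.19328973] (array([ 9.42,  7.32, -6.05]), np.float64(-65.2))
```

carry_out(steps="1 0 -1 -7; 2 0 -2 -14; 4 0 -3 -21; 6 0 -4 -28; 8 0 -5 -35; 9.4 0 -6 -42; 9.4 2 -6 -49; 9.4 4 -6 -56; 9.4 6 -6 -63; 9.4 7.3 -6 -65.5")

```text
clock: 24.97
position: [0.592, -0.1888, 0.118]
tcp_rot: [-0.613, -0.351, 0.352, 0.614]
force: [-1.3, 0.1, -0.3]
opening: 0.0523
```

carry_out(steps="0 0 0 0; 0 0 0 0; 0 0 0 0; 0 0 0 0; 0 0 0 0; 0 0 0 0; 0 0 0 0; 0 0 0 0; 0 0 0 0; 0 0 0 0")

```text
clock: 25.8
position: [0.5922, -0.1913, 0.1206]
tcp_rot: [0.615, 0.349, -0.349, -0.615]
force: [-0.1, 0.3, -0.2]
opening: 0.0521
```

```bash
python3 - <<'E'
from h import *
o=bot.observe();print(o['position'],o['joints'].round(2),go([.593,-.190,.03],-30.5))
E
```

```text
[ 0.59223332 -0.1913268   0.12064784] [ 0.19  0.52  0.09  1.75 -0.06  0.87  2.91] (array([0.15, 9.06, 0.  ]), np.float64(-0.3))
```

carry_out(steps="0.1 0 0 1.5; 0.1 2 0 1.5; 0.1 3.5 0 1.5; 0.1 5 0 1.5; 0.1 6.5 0 1.5; 0.1 8 0 1.5; 0.1 9 0 1.5; 0.1 9 0 1.5; 0.1 9 0 1.5; 0.1 9 0 1.5")

```text
clock: 26.63
position: [0.5934, -0.1907, 0.0313]
tcp_rot: [0.62, 0.341, -0.341, -0.619]
force: [-1.4, 0.3, 0.9]
opening: 0.0522
```

carry_out(steps="0 0 0 0; 0 0 0 0; 0 0 0 0; 0 0 0 0; 0 0 0 0; 0 0 0 0; 0 0 0 0; 0 0 0 0; 0 0 0 0; 0 0 0 0", fingers=255, force=45)

```text
clock: 27.47
position: [0.5928, -0.1905, 0.0307]
tcp_rot: [0.619, 0.341, -0.341, -0.619]
force: [-1.2, -0.2, 1.2]
opening: 0.0138
```

carry_out(steps="0 -2 0 0; 0 -4 0 0; 0 -7 0 7; 0 -10 0 14; 0 -13 0 21; 0 -15 0 28; 0 -15 0 35; 0 -15 0 42; 0 -15 0 49; 0 -15 0 56")

```text
clock: 28.3
position: [0.5923, -0.1902, 0.1802]
tcp_rot: [-0.707, -0.008, 0.008, 0.707]
force: [-0.2, -0.3, -1.8]
opening: 0.0137
```

```bash
python3 - <<'E'
from h import *
o=bot.observe();print(o['position'],o['joints'].round(2),go(cw(0.001,.0385,.18),JY))
E
```

```text
[ 0.59228619 -0.19024679  0.18017711] [ 0.01  0.46  0.32  1.72 -0.17  0.98  2.  ] (array([2.150e+00, 3.000e-02, 4.069e+01]), np.float64(8.6))
```

carry_out(steps="0.2 -0.5 3 5; 0.4 -0.5 7 8.6; 0.6 -0.5 11 8.6; 0.8 -0.5 15 8.6; 1 -0.5 19 8.6; 1.2 -0.5 23 8.6; 1.4 -0.5 27 8.6; 1.6 -0.5 31 8.6; 1.8 -0.5 34.5 8.6; 2 -0.5 36 8.6")

```text
clock: 29.13
position: [0.6007, 0.177, 0.1848]
tcp_rot: [-0.705, 0.041, -0.04, 0.707]
force: [-0.4, 0.1, -1.4]
opening: 0.0136
```

```bash
python3 - <<'E'
from h import *
print(cf(bot.observe()['position']),go(cw(.001,.0385,.11),JY))
E
```

```text
[ 0.00239774 -0.00167571  0.18481318] (array([-0.07,  7.49,  4.  ]), np.float64(0.8))
```

carry_out(steps="-0.1 0 2 0.5; -0.1 0 4 0.5; -0.1 1 4 0.5; -0.1 3 4 0.5; -0.1 5 4 0.5; -0.1 6.5 4 0.5; -0.1 7.5 4 0.5; -0.1 7.5 4 0.5; -0.1 7.5 4 0.5; -0.1 7.5 4 0.5")

```text
clock: 29.97
position: [0.6068, 0.2094, 0.1114]
tcp_rot: [-0.705, 0.046, -0.047, 0.706]
force: [-0.2, -0.6, -0.7]
opening: 0.0134
```

```bash
python3 - <<'E'
from h import *
s,ds=snap('side','s9');o=bot.observe();print(cf(o['position']),go(cw(.001,.0385,.085),JY),o['force'])
F=cf(cloud('side',ds));x,y,z=F[...,0],F[...,1],F[...,2]
h=cv2.cvtColor(s,cv2.COLOR_BGR2HSV)
m=(abs(x)<.05)&(abs(y-.04)<.04)&(z>.07)&(z<.108)&(h[...,1]>130)&(abs(h[...,0].astype(int)-25)<10)
print(m.sum(),rect(F[m][:,:2]),[np.percentile(F[m][:,i],[1,99]).round(4) for i in range(3)])
E
```

```text
[0.00448266 0.03151351 0.11174794] (array([-0.35,  2.67,  0.7 ]), np.float64(-0.2)) [ 0.32368163  0.10739979 -2.02655459]
137 (array([-0.00038403,  0.04380659]), (43.44575881958008, 24.275007247924805), 38.97848892211914) [array([-0.0106,  0.0224]), array([0.0212, 0.0519]), array([0.083 , 0.1078])]
```

carry_out(steps="-0.2 0 0.4 0; -0.4 0 0.65 0; -0.4 0 0.65 0; -0.4 0.5 0.65 0; -0.4 1 0.65 0; -0.4 1.4 0.65 0; -0.4 1.4 0.65 0; -0.4 1.4 0.65 0; -0.4 1.4 0.65 0; -0.4 1.4 0.65 0")

```text
clock: 30.85
position: [0.6032, 0.2167, 0.0967]
tcp_rot: [-0.706, 0.046, -0.046, 0.706]
force: [-0.7, 0.5, -1.7]
opening: 0.0138
```

```bash
python3 - <<'E'
from h import *
s,ds=snap('side','s10');o=bot.observe();print(cf(o['position']),go(cw(.001,.0385,.085),JY),o['force'])
F=cf(cloud('side',ds));x,y,z=F[...,0],F[...,1],F[...,2]
h=cv2.cvtColor(s,cv2.COLOR_BGR2HSV)
m=(abs(x)<.05)&(abs(y-.04)<.04)&(z>.065)&(z<.096)&(h[...,1]>130)&(abs(h[...,0].astype(int)-25)<10)
print(m.sum(),rect(F[m][:,:2]),[np.percentile(F[m][:,i],[1,99]).round(4) for i in range(3)])
E
```

```text
[-0.00016634  0.03801097  0.09676604] (array([0.12, 1.18, 0.05]), np.float64(-0.1)) [-0.20275863  0.02692932 -2.49948083]
128 (array([-0.00492979,  0.04931241]), (44.67771530151367, 23.183818817138672), 40.46575927734375) [array([-0.0153,  0.0185]), array([0.0266, 0.057 ]), array([0.0671, 0.0934])]
```

carry_out(steps="0.05 0.2 0.05 0; 0.05 0.4 0.05 0; 0.05 0.6 0.05 0; 0.05 0.8 0.05 0; 0.05 1 0.05 0; 0.05 1.2 0.05 0; 0.05 1.3 0.05 0; 0.05 1.3 0.05 0; 0.05 1.3 0.05 0; 0.05 1.3 0.05 0")

```text
clock: 31.73
position: [0.604, 0.2174, 0.0899]
tcp_rot: [-0.705, 0.046, -0.046, 0.706]
force: [-13.8, -3.9, 37.7]
opening: 0.0136
```

```bash
python3 - <<'E'
from h import *
o=bot.observe();print(o['force'],o['wrist_torque'],cf(o['position']))
E
```

```text
[-13.82824396  -3.86047193  37.6514418 ] [-1.23136357  3.29530624 -0.09040262] [0.00055063 0.03880739 0.08993033]
```

carry_out(steps="0 -0.8 0 0; -0.1 -0.8 0 0; -0.15 -0.8 0 0; -0.15 -0.6 0 0; -0.15 -0.4 0 0; -0.15 -0.2 0 0; -0.15 0 0 0; -0.15 0.1 0 0; -0.15 0.1 0 0; -0.15 0.1 0 0")

```text
clock: 32.57
position: [0.6017, 0.2173, 0.0822]
tcp_rot: [0.706, -0.046, 0.046, -0.705]
force: [-1.0, 0.3, -2.0]
opening: 0.0136
```

```bash
python3 - <<'E'
from h import *
o=bot.observe();print(o['force'],o['wrist_torque'],cf(o['position']))
E
```

```text
[-1.01015171  0.32894536 -2.01917034] [ 0.05629843  0.24743653 -0.02707618] [-0.00169713  0.03835507  0.08219113]
```

carry_out(steps="0 0.3 0 0; 0 0.6 0 0; 0 0.9 0 0; 0 1.2 0 0; 0 1.4 0 0; 0 1.6 0 0; 0 1.8 0 0; 0 1.9 0 0; 0 1.9 0 0; 0 1.9 0 0")

```text
clock: 33.4
position: [0.6021, 0.2179, 0.0667]
tcp_rot: [-0.705, 0.046, -0.046, 0.706]
force: [-9.2, -0.7, 22.6]
opening: 0.0136
```

carry_out(steps="0 -0.2 0 0; 0 -0.2 0 0; 0 -0.2 0 0; 0 -0.2 0 0; 0 -0.2 0 0; 0 -2 0 0; 0 -5 0 0; 0 -9 0 0; 0 -13 0 0; 0 -13 0 0", fingers=130)

```text
clock: 34.23
position: [0.6067, 0.2186, 0.2018]
tcp_rot: [-0.703, 0.042, -0.05, 0.708]
force: [2.0, 1.2, 0.9]
opening: 0.0453
```

carry_out(steps="-2 0 -4 0; -4 0 -8 0; -6 0 -11.5 0; -8 0 -15 0; -10 0 -18.5 0; -12 0 -22 0; -14 0 -25.5 0; -16 0 -29 0; -17 0 -31 0; -17 0 -31 0", fingers=90)

```text
clock: 35.07
position: [0.3906, -0.0716, 0.1934]
tcp_rot: [-0.705, 0.048, -0.048, 0.706]
force: [-0.5, 0.2, -0.7]
opening: 0.0592
```

```bash
python3 - <<'E'
from h import *
incase('11');print(bot.observe()['position'],go([.386,-.184,.12],72))
E
```

```text
top 98 mid [-0.0001  0.0371  0.0867] top 0.1037
top 105 mid [ 0.0008 -0.0395  0.0859] top 0.1021
top [419. 202.] [48. 60. 79.] (array([ 0.48064011, -0.26518945]), (32.03798294067383, 58.23622131347656), 76.358642578125) (array([ 0.47973578, -0.26681686]), (18.772890090942383, 48.51555252075195), 89.5262680053711)
top [451. 224.] [47. 60. 78.] (array([ 0.4231691 , -0.36343066]), (32.09556579589844, 62.49005126953125), 26.49472427368164) (array([ 0.42249631, -0.36169922]), (19.13693618774414, 51.00778579711914), 28.091033935546875)
side 194 mid [ 0.001  -0.0369  0.0863] top 0.0994
side 220 mid [-0.0002  0.0416  0.0858] top 0.1018
side [350. 114.] [52. 61. 75.] (array([ 0.43127713, -0.35695892]), (23.50291633605957, 64.17794036865234), 25.10856056213379) (array([ 0.4350043 , -0.36476913]), (9.385466575622559, 41.78142547607422), 1.1958664655685425)
side [333. 133.] [49. 61. 79.] (array([ 0.48154276, -0.26013776]), (35.280609130859375, 60.89433670043945), 76.15460205078125) (array([ 0.48386899, -0.25864703]), (20.502197265625, 51.311134338378906), 80.75269317626953)
side [365. 150.] [141. 160. 203.] (array([ 0.38859656, -0.17969385]), (45.5217399597168, 76.41180419921875), 74.60845184326172) (array([ 0.38859656, -0.17969385]), (45.5217399597168, 76.41180419921875), 74.60845184326172)
side [359. 179.] [50. 62. 81.] (array([ 0.40751498, -0.06651803]), (34.17317199707031, 61.450199127197266), 77.45645141601562) (array([ 0.40696982, -0.06577228]), (19.14484214782715, 51.76872253417969), 72.4537124633789)
[ 0.39353857 -0.06836862  0.19375429] (array([  0.76,   7.37, -11.57]), np.float64(10.5))
```

carry_out(steps="0.3 0 -3 5; 0.7 0 -6 10.5; 0.7 0 -9 10.5; 0.7 0 -11.5 10.5; 0.7 2 -11.5 10.5; 0.7 4 -11.5 10.5; 0.7 6 -11.5 10.5; 0.7 7.4 -11.5 10.5; 0.7 7.4 -11.5 10.5; 0.7 7.4 -11.5 10.5", fingers=60)

```text
clock: 36.0
position: [0.3859, -0.1824, 0.119]
tcp_rot: [0.699, -0.11, 0.109, -0.698]
force: [0.3, -0.4, 0.4]
opening: 0.0704
```

carry_out(steps="0 0 0 0; 0 0 0 0; 0 0 0 0; 0 0 0 0; 0 0 0 0; 0 0 0 0; 0 0 0 0; 0 0 0 0; 0 0 0 0; 0 0 0 0")

```text
clock: 36.83
position: [0.3854, -0.183, 0.1196]
tcp_rot: [-0.698, 0.11, -0.11, 0.698]
force: [0.1, -0.7, -0.2]
opening: 0.0702
```

```bash
python3 - <<'E'
from h import *
o=bot.observe();print(o['position'],o['joints'].round(2),o['opening'],go([.386,-.184,.03],72))
im,d=snap('side','s12')
for c,q,b in objs('side',d,im): print(c.round(),b.round(),q.mean(0).round(3))
E
```

```text
[ 0.38538318 -0.18298496  0.11957609] [-0.09  0.25  0.52  2.24 -0.19  0.7   1.82] 0.07018119926183349 (array([ 0.09,  8.96, -0.08]), np.float64(0.1))
[351. 117.] [49. 59. 76.] [ 0.429 -0.347  0.023]
[333. 132.] [49. 61. 79.] [ 0.481 -0.254  0.035]
[365. 150.] [141. 160. 203.] [ 0.39  -0.169  0.044]
[359. 179.] [50. 62. 81.] [ 0.409 -0.061  0.035]
```

carry_out(steps="0.1 1.5 -0.1 0; 0.1 3 -0.1 0; 0.1 4.5 -0.1 0; 0.1 6 -0.1 0; 0.1 7.5 -0.1 0; 0.1 8.5 -0.1 0; 0.1 8.9 -0.1 0; 0.1 8.9 -0.1 0; 0.1 8.9 -0.1 0; 0.1 8.9 -0.1 0")

```text
clock: 37.72
position: [0.3866, -0.1845, 0.0312]
tcp_rot: [0.698, -0.11, 0.111, -0.698]
force: [-0.1, 0.3, -0.7]
opening: 0.07
```

carry_out(steps="0 0 0 0; 0 0 0 0; 0 0 0 0; 0 0 0 0; 0 0 0 0; 0 0 0 0; 0 0 0 0; 0 0 0 0; 0 0 0 0; 0 0 0 0", fingers=255, force=45)

```text
clock: 38.55
position: [0.3862, -0.1841, 0.0307]
tcp_rot: [-0.698, 0.11, -0.11, 0.699]
force: [0.3, 1.6, 5.1]
opening: 0.0396
```

carry_out(steps="0 -2 0 0; 0 -4 0 0; 0 -7 0 0; 0 -10 0 0; 0 -13 0 0; 0 -15 0 -5; 0 -15 0 -10.8; 0 -15 0 -10.8; 0 -15 0 -10.8; 0 -15 0 -10.8")

```text
clock: 39.38
position: [0.3852, -0.1841, 0.1797]
tcp_rot: [-0.706, 0.046, -0.044, 0.706]
force: [-0.5, -0.3, -1.4]
opening: 0.0399
```

```bash
python3 - <<'E'
from h import *
o=bot.observe();print(o['position'],o['joints'].round(2),go(cw(-0.001,-.1155,.18),JY))
t,d=snap('top','t13'); s,ds=snap('side','s13')
cv2.imwrite('pics/j.png',np.hstack([cv2.resize(t[160:260,340:440],None,fx=4,fy=4),cv2.resize(s[60:160,310:410],None,fx=4,fy=4)]))
E
```

```text
[ 0.38518692 -0.18407391  0.17970495] [-0.14  0.13  0.55  2.18 -0.09  0.85  1.91] (array([16.45, -0.06, 27.17]), np.float64(0.0))
```

carry_out(steps="1 0 1.7 0; 3 0 5 0; 5 0 8.3 0; 7 0 11.6 0; 9 0 15 0; 11 0 18.2 0; 13 0 21.5 0; 15 0 24.8 0; 16.6 0 27.2 0; 16.6 0 27.2 0")

```text
clock: 40.32
position: [0.5871, 0.0717, 0.179]
tcp_rot: [-0.705, 0.041, -0.042, 0.706]
force: [-0.6, 0.7, -1.0]
opening: 0.0397
```

carry_out(steps="0 0 0 0; 0 1 0 0; 0 2 0 0; 0 3 0 0; 0 4 0 0; 0 5 0 0; 0 6 0 0; 0 7 0 0; 0 7 0 0; 0 7 0 0")

```text
clock: 41.15
position: [0.5842, 0.0649, 0.1099]
tcp_rot: [0.706, -0.044, 0.044, -0.706]
force: [0.1, 0.9, -1.6]
opening: 0.0395
```

```bash
python3 - <<'E'
from h import *
s,ds=snap('side','s14');t,dt=snap('top','t14');o=bot.observe();print(cf(o['position']),go(cw(.0015,-.1155,.085),JY),o['force'])
F=cf(cloud('side',ds));x,y,z=F[...,0],F[...,1],F[...,2]
m=(abs(x)<.05)&(abs(y+.11)<.05)&(z>.078)&(z<.11)&(s.min(-1)>90)
print(m.sum(),rect(F[m][:,:2]),[np.percentile(F[m][:,i],[1,99]).round(4) for i in range(3)])
cv2.imwrite('pics/j.png',np.hstack([cv2.resize(t[120:200,250:330],None,fx=5,fy=5),cv2.resize(s[140:240,240:340],None,fx=4,fy=4)]))
E
```

```text
[ 0.00107751 -0.1147364   0.11094728] (array([ 0.04,  2.59, -0.08]), np.float64(0.2)) [ 1.59343203 -0.48247832 -2.03710239]
196 (array([-0.00858942, -0.10010912]), (61.743560791015625, 31.204511642456055), 36.319026947021484) [array([-0.0245,  0.0249]), array([-0.1303, -0.0907]), array([0.0804, 0.11  ])]
```

View pics/j.png

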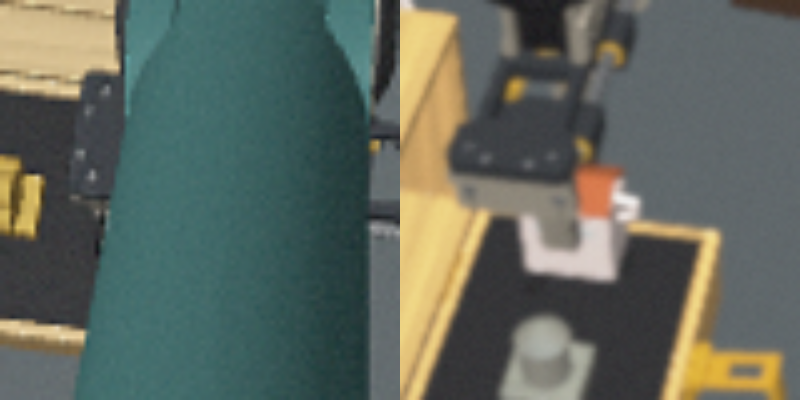

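The teapot is upright in the grip (side crop (575,240)), just above the right-hand cutout, and the tower sits seated in front of it. Lower.

carry_out(steps="0.1 0 -0.1 0; 0.1 0.5 -0.1 0; 0.1 1 -0.1 0; 0.1 1.4 -0.1 0; 0.1 1.7 -0.1 0; 0.1 2 -0.1 0; 0.1 2.2 -0.1 0; 0.1 2.4 -0.1 0; 0.1 2.5 -0.1 0; 0.1 2.5 -0.1 0")

```text
clock: 42.08
position: [0.5853, 0.0639, 0.0854]
tcp_rot: [0.706, -0.044, 0.044, -0.706]
force: [-0.4, -0.0, -1.5]
opening: 0.0395
```

```bash
python3 - <<'E'
from h import *
o=bot.observe();print(o['force'],o['wrist_torque'],cf(o['position']))
E
```

```text
[-0.43960093 -0.02600177 -1.47359026] [ 0.01456071 -0.01635672 -0.0094459 ] [ 0.00154847 -0.11583432  0.08536387]
```

carry_out(steps="0 0.3 0 0; 0 0.6 0 0; 0 0.9 0 0; 0 1.2 0 0; 0 1.5 0 0; 0 1.8 0 0; 0 2.1 0 0; 0 2.3 0 0; 0 2.3 0 0; 0 2.3 0 0")

```text
clock: 42.92
position: [0.5855, 0.0645, 0.0663]
tcp_rot: [-0.705, 0.044, -0.044, 0.707]
force: [-13.4, 1.1, 33.0]
opening: 0.0395
```

carry_out(steps="0 -0.3 0 0; 0 -0.3 0 0; 0 -0.3 0 0; 0 -0.3 0 0; 0 -0.3 0 0; 0 -2 0 0; 0 -5 0 0; 0 -9 0 0; 0 -13 0 0; 0 -13 0 0", fingers=90)

```text
clock: 43.75
position: [0.5901, 0.064, 0.1999]
tcp_rot: [-0.705, 0.04, -0.049, 0.707]
force: [0.6, -0.3, 0.8]
opening: 0.0593
```

carry_out(steps="-1 0 -4 7; -2 0 -8 14; -3 0 -12 21; -4 0 -16 28; -5 0 -20 35; -6 0 -24 42; -7 0 -28 49; -8 0 -31 55; -8 0 -31 55; -8 0 -31 55")

```text
clock: 44.58
position: [0.4666, -0.2355, 0.1923]
tcp_rot: [0.605, -0.366, 0.366, -0.605]
force: [-1.1, 0.2, -0.1]
opening: 0.0596
```

```bash
python3 - <<'E'
from h import *
incase('15');o=bot.observe();print(o['position'],o['joints'].round(2),go([.423,-.3633,.12],26.3))
E
```

```text
top 97 mid [-0.      0.0371  0.0876] top 0.1032
top 308 mid [-0.0007 -0.1167  0.0864] top 0.1017
top 105 mid [ 0.0004 -0.0395  0.0872] top 0.1014
top [416. 205.] [48. 61. 80.] (array([ 0.47914508, -0.26407309]), (32.6996955871582, 62.470062255859375), 73.03497314453125) (array([ 0.4795741 , -0.26451874]), (19.348363876342773, 50.61139678955078), 75.15872955322266)
top [351. 230.] [51. 64. 84.] (array([ 0.404897  , -0.07171461]), (31.977664947509766, 62.2689094543457), 77.64871978759766) (array([ 0.40385043, -0.07143745]), (19.7552490234375, 52.053462982177734), 77.37616729736328)
side 465 mid [ 0.0019 -0.1128  0.0859] top 0.0999
side 193 mid [ 0.0009 -0.0364  0.0858] top 0.1007
side 218 mid [0.     0.0417 0.0862] top 0.1026
side [352. 113.] [49. 59. 76.] (array([ 0.42618695, -0.35924185]), (32.70454406738281, 66.41814422607422), 24.89150619506836) (array([ 0.42756253, -0.35833792]), (20.137794494628906, 53.575157165527344), 29.17629051208496)
side [333. 133.] [50. 61. 80.] (array([ 0.48236588, -0.2597384 ]), (36.67567825317383, 61.260311126708984), 74.4809799194336) (array([ 0.48346136, -0.25948566]), (19.392810821533203, 51.94309616088867), 75.32960510253906)
side [359. 179.] [50. 62. 82.] (array([ 0.4076153 , -0.06589214]), (32.61351013183594, 61.65239334106445), 79.38697814941406) (array([ 0.40619156, -0.065746  ]), (20.263721466064453, 52.205562591552734), 70.97251892089844)
[ 0.46801713 -0.23273528  0.19213725] [-0.18  0.32  0.7   1.97 -0.26  0.94  1.14] (array([  9.42,   7.21, -10.1 ]), np.float64(1.7))
```

carry_out(steps="2 0 -2 1.5; 4.5 0 -5 1.5; 7 0 -7.5 1.5; 9.4 0 -10.1 1.5; 9.4 2 -10.1 1.5; 9.4 4 -10.1 1.5; 9.4 6 -10.1 1.5; 9.4 7.2 -10.1 1.5; 9.4 7.2 -10.1 1.5; 9.4 7.2 -10.1 1.5")

```text
clock: 45.52
position: [0.4228, -0.3632, 0.1202]
tcp_rot: [-0.601, 0.373, -0.372, 0.601]
force: [0.7, 0.3, 0.3]
opening: 0.0594
```

```bash
python3 - <<'E'
from h import *
im,d=snap('side','s16')
for c,q,b in objs('side',d,im): print(c.round(),b.round(),rect(q[q[:,2]>.02][:,:2]))
o=bot.observe();print(o['position'],go([.423,-.3633,.03],26.3))
E
```

```text
[352. 113.] [48. 58. 75.] (array([ 0.42626511, -0.35775214]), (33.272769927978516, 61.4776496887207), 24.12539291381836)
[333. 132.] [50. 61. 80.] (array([ 0.48206912, -0.25743622]), (36.433650970458984, 63.30967330932617), 81.72257232666016)
[359. 179.] [50. 62. 81.] (array([ 0.40771353, -0.06534254]), (32.762840270996094, 61.76932144165039), 76.5696029663086)
[ 0.4230895  -0.36376947  0.12106748] (array([-0.05,  9.11,  0.01]), np.float64(0.2))
```

carry_out(steps="0 1.5 0 0; 0 3 0 0; 0 4.5 0 0; 0 6 0 0; 0 7.5 0 0; 0 8.5 0 0; 0 9.1 0 0; 0 9.1 0 0; 0 9.1 0 0; 0 9.1 0 0")

```text
clock: 46.4
position: [0.4228, -0.3646, 0.0305]
tcp_rot: [0.601, -0.372, 0.373, -0.601]
force: [0.8, -0.0, 0.5]
opening: 0.0595
```

carry_out(steps="0 0 0 0; 0 0 0 0; 0 0 0 0; 0 0 0 0; 0 0 0 0; 0 0 0 0; 0 0 0 0; 0 0 0 0; 0 0 0 0; 0 0 0 0", fingers=255, force=45)

```text
clock: 47.23
position: [0.4223, -0.364, 0.0296]
tcp_rot: [-0.601, 0.373, -0.373, 0.601]
force: [1.0, 0.1, -0.0]
opening: 0.02
```

carry_out(steps="0 -2 0 0; 0 -4 0 0; 0 -7 0 -7; 0 -10 0 -14; 0 -13 0 -21; 0 -16 0 -28; 0 -16 0 -35; 0 -16 0 -42; 0 -16 0 -49; 0 -16 0 -56")

```text
clock: 48.07
position: [0.4218, -0.3639, 0.1896]
tcp_rot: [-0.706, 0.045, -0.045, 0.706]
force: [-0.4, 0.4, -0.8]
opening: 0.0197
```

```bash
python3 - <<'E'
from h import *
o=bot.observe();print(o['position'],o['opening'],o['joints'].round(2),go(cw(-.04,.05,.19),JY),go(cw(-0.001,.1155,.19),JY))
E
```

```text
[ 0.42183362 -0.36386839  0.1895892 ] 0.01966612413543094 [ 0.26  0.36  0.49  1.88 -0.2   0.95  2.29] (array([ 6.630e+00, -3.000e-02,  6.109e+01]), np.float64(0.0)) (array([ 1.054e+01, -3.000e-02,  6.764e+01]), np.float64(0.0))
```

carry_out(steps="0.3 0 2 0; 0.9 0 6 0; 1.5 0 10 0; 2.1 0 14 0; 2.7 0 18 0; 3.3 0 22 0; 3.9 0 26 0; 4.5 0 30 0; 5.1 0 34 0; 5.5 0 36 0")

```text
clock: 48.9
position: [0.5249, -0.009, 0.1893]
tcp_rot: [-0.705, 0.045, -0.045, 0.706]
force: [0.0, 0.3, -2.0]
opening: 0.0197
```

carry_out(steps="0.4 0 2.5 0; 1 0 6 0; 1.6 0 10 0; 2.2 0 14 0; 2.8 0 18 0; 3.4 0 22 0; 4 0 26 0; 4.6 0 30 0; 4.8 0 31.4 0; 4.8 0 31.4 0")

```text
clock: 49.73
position: [0.6127, 0.296, 0.1882]
tcp_rot: [-0.705, 0.045, -0.044, 0.706]
force: [0.6, 0.4, -1.5]
opening: 0.0202
```

```bash
python3 - <<'E'
from h import *
o=bot.observe();print(cf(o['position']),go(cw(-.001,.1155,.11),JY))
E
```

```text
[-0.00078238  0.11781243  0.18815491] (array([-0.01,  7.82, -0.24]), np.float64(0.1))
```

carry_out(steps="0 0 -0.1 0; 0 1.5 -0.1 0; 0 3 -0.1 0; 0 4.5 -0.1 0; 0 6 -0.1 0; 0 7 -0.1 0; 0 7.8 -0.1 0; 0 7.8 -0.1 0; 0 7.8 -0.1 0; 0 7.8 -0.1 0")

```text
clock: 50.57
position: [0.6143, 0.2891, 0.1125]
tcp_rot: [-0.705, 0.047, -0.048, 0.706]
force: [-0.1, 0.1, -0.5]
opening: 0.0197
```

```bash
python3 - <<'E'
from h import *
s,ds=snap('side','s17');o=bot.observe();print(cf(o['position']),go(cw(-.001,.1155,.085),JY),o['force'])
F=cf(cloud('side',ds));x,y,z=F[...,0],F[...,1],F[...,2]
m=(abs(x)<.05)&(abs(y-.12)<.035)&(z>.075)&(z<.108)&(s[...,2]>s[...,0].astype(int)+10)&(s.max(-1)<140)
print(m.sum(),rect(F[m][:,:2]),[np.percentile(F[m][:,i],[1,99]).round(4) for i in range(3)])
E
```

```text
[0.00173166 0.11146544 0.11272098] (array([-0.28,  2.77,  0.4 ]), np.float64(-0.3)) [ 0.34978913  0.19437428 -1.485821  ]
153 (array([-0.01774131,  0.1223926 ]), (47.77424621582031, 24.184083938598633), 39.46945571899414) [array([-0.0294,  0.0066]), array([0.1009, 0.13  ]), array([0.0855, 0.1079])]
```

carry_out(steps="-0.2 0 0.2 0; -0.3 0 0.4 0; -0.3 0 0.4 0; -0.3 0.5 0.4 0; -0.3 1 0.4 0; -0.3 1.3 0.4 0; -0.3 1.3 0.4 0; -0.3 1.3 0.4 0; -0.3 1.3 0.4 0; -0.3 1.3 0.4 0")

```text
clock: 51.45
position: [0.6114, 0.2936, 0.0987]
tcp_rot: [-0.705, 0.047, -0.047, 0.706]
force: [-0.0, -0.4, -1.6]
opening: 0.0197
```

```bash
python3 - <<'E'
from h import *
o=bot.observe();print(cf(o['position']),go(cw(-.001,.1155,.085),JY),o['force'])
E
```

```text
[-0.00176799  0.11535314  0.0987365 ] (array([0.08, 1.37, 0.01]), np.float64(-0.3)) [-0.0057896  -0.38486625 -1.59706459]
```

carry_out(steps="0 0.2 0 0; 0 0.4 0 0; 0 0.6 0 0; 0 0.8 0 0; 0 1 0 0; 0 1.2 0 0; 0 1.4 0 0; 0 1.4 0 0; 0 1.4 0 0; 0 1.4 0 0")

```text
clock: 52.28
position: [0.6113, 0.2936, 0.0846]
tcp_rot: [0.706, -0.047, 0.047, -0.706]
force: [0.4, 0.4, -0.7]
opening: 0.0195
```

```bash
python3 - <<'E'
from h import *
o=bot.observe();print(o['force'],o['wrist_torque'],cf(o['position']))
E
```

```text
[ 0.38672643  0.41675986 -0.73069881] [ 0.02732708 -0.07955384  0.03408793] [-0.00186292  0.11530223  0.08462592]
```

In the mouth. Press home (expected TCP z ≈ 0.066).

carry_out(steps="0 0.3 0 0; 0 0.6 0 0; 0 0.9 0 0; 0 1.2 0 0; 0 1.5 0 0; 0 1.8 0 0; 0 2.1 0 0; 0 2.2 0 0; 0 2.2 0 0; 0 2.2 0 0")

```text
clock: 53.12
position: [0.6127, 0.294, 0.0655]
tcp_rot: [-0.705, 0.046, -0.048, 0.706]
force: [-1.1, -2.6, 15.0]
opening: 0.0199
```

carry_out(steps="0 -0.3 0 0; 0 -0.3 0 0; 0 -0.3 0 0; 0 -0.3 0 0; 0 -0.3 0 0; 0 -2 0 0; 0 -5 0 0; 0 -9 0 0; 0 -13 0 0; 0 -16 0 0", fingers=130)

```text
clock: 53.95
position: [0.6117, 0.2939, 0.2255]
tcp_rot: [-0.705, 0.046, -0.048, 0.706]
force: [1.3, 0.7, 0.7]
opening: 0.045
```

carry_out(steps="-1.5 -1 -3.5 0; -3 -2 -7 0; -5 -3 -10.5 0; -7 -4 -14 0; -9 -5 -17.5 0; -11 -5 -21 0; -13 -5 -24.5 0; -15 -5 -28 0; -17 -5 -31 0; -17 -5 -31 0")

```text
clock: 54.78
position: [0.3975, 0.0044, 0.2723]
tcp_rot: [-0.705, 0.05, -0.049, 0.706]
force: [-0.4, 0.3, -0.4]
opening: 0.0452
```

```bash
python3 - <<'E'
from h import *
incase('18');o=bot.observe();print(o['position'])
t=cv2.imread('pics/t18.png');s=cv2.imread('pics/s18.png')
cv2.imwrite('pics/k.png',np.hstack([cv2.resize(t[90:220,195:335],(400,371)),cv2.resize(s[140:340,200:400],(371,371))]))
F=cf(cloud('top',np.load('pics/t18.npy')));x,y,z=F[...,0],F[...,1],F[...,2]
h=cv2.cvtColor(t,cv2.COLOR_BGR2HSV);m=(cv2.inRange(h,(18,120,120),(35,255,255))>0)&(z>.15)&(x>0)&(x<.2)&(y>.03)&(y<.09)
print('lid tab',m.sum(),F[m].min(0),F[m].max(0))
E
```

```text
top 138 mid [-0.0027  0.1143  0.0873] top 0.1001
top 99 mid [0.0002 0.0373 0.0869] top 0.1021
top 309 mid [-0.0007 -0.1168  0.0868] top 0.1015
top 106 mid [ 0.0009 -0.0395  0.0867] top 0.101
top [416. 205.] [47. 60. 79.] (array([ 0.47915527, -0.2643757 ]), (32.83478546142578, 62.82932662963867), 74.96659088134766) (array([ 0.47988016, -0.26370764]), (18.806734085083008, 51.0374755859375), 75.34600830078125)
side 458 mid [ 0.0003 -0.1127  0.0865] top 0.1002
side 197 mid [ 0.0005 -0.0364  0.0846] top 0.0999
side 221 mid [-0.0002  0.0416  0.0855] top 0.1021
side 311 mid [-0.0017  0.1196  0.0857] top 0.1017
side [333. 132.] [49. 61. 79.] (array([ 0.48284689, -0.25803906]), (36.3512077331543, 61.759952545166016), 76.4183349609375) (array([ 0.48342947, -0.25893896]), (19.385522842407227, 50.70915985107422), 79.28567504882812)
side [359. 179.] [50. 62. 81.] (array([ 0.4073515 , -0.06810672]), (35.97740173339844, 61.2146110534668), 78.1291732788086) (array([ 0.40582669, -0.0662954 ]), (21.135719299316406, 51.95819854736328), 70.29110717773438)
[0.40121438 0.00853418 0.27294116]
lid tab 93 [0.06978726 0.04288073 0.20818824] [0.09187427 0.07644778 0.24500024]
```

View pics/k.png

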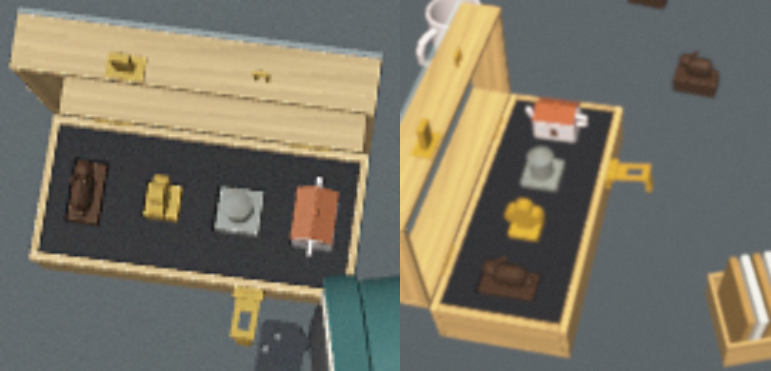

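All four sit in their own cutouts: hare (85,190), shamrock (162,197), tower (240,210) and teapot (315,215). Heights agree with home in both views. Next, shut the lid.

```bash
python3 - <<'E'
from h import *
print(go(cw(.0839,.061,.31),JY))
E
```

```text
(array([25.6 , -3.64, 25.72]), np.float64(-0.4))
```

carry_out(steps="2 -1.5 2 0; 4.8 -3 4.8 0; 7.6 -3.6 7.6 0; 10.4 -3.6 10.4 0; 13.2 -3.6 13.2 0; 16 -3.6 16 0; 18.8 -3.6 18.8 0; 21.6 -3.6 21.6 0; 24.2 -3.6 24.4 0; 25.6 -3.6 25.7 -0.4")

```text
clock: 55.72
position: [0.6912, 0.2362, 0.3054]
tcp_rot: [-0.706, 0.043, -0.042, 0.706]
force: [-0.6, -0.2, -0.9]
opening: 0.0451
```

carry_out(steps="0 0 0 0; 0 0 0 0; 0 0 0 0; 0 0 0 0; 0 0 0 0; 0 0 0 0; 0 0 0 0; 0 0 0 0; 0 0 0 0; 0 0 0 0")

```text
clock: 56.55
position: [0.6894, 0.2296, 0.3088]
tcp_rot: [-0.706, 0.045, -0.045, 0.706]
force: [0.2, 1.2, -0.7]
opening: 0.0454
```

```bash
python3 - <<'E'
from h import *
print(go(cw(.0839,.061,.2134),JY), bot.observe()['force'])
E
```

```text
(array([ 0.02,  9.54, -0.08]), np.float64(0.1)) [ 0.23432497  1.19029544 -0.65987857]
```

carry_out(steps="0 1.5 0 0; 0 3 0 0; 0 4.5 0 0; 0 6 0 0; 0 7.2 0 0; 0 8.4 0 0; 0 9.4 0 0; 0 9.4 0 0; 0 9.4 0 0; 0 9.4 0 0")

```text
clock: 57.38
position: [0.6899, 0.2298, 0.2154]
tcp_rot: [-0.706, 0.044, -0.045, 0.706]
force: [0.2, -0.3, 0.7]
opening: 0.0452
```

carry_out(steps="0 0 0 0; 0 0 0 0; 0 0 0 0; 0 0 0 0; 0 0 0 0; 0 0 0 0; 0 0 0 0; 0 0 0 0; 0 0 0 0; 0 0 0 0", fingers=255, force=25)

```text
clock: 58.22
position: [0.6895, 0.2289, 0.215]
tcp_rot: [0.706, -0.045, 0.045, -0.705]
force: [-2.0, -4.2, 4.4]
opening: 0.0177
```

```bash
python3 - <<'E'
from h import *
o=bot.observe();p=cf(o['position']);print(p,o['opening'],o['force'])
x0=p[0]-.075;z0=p[2]+.019-.06;r=np.hypot(x0,z0);a=np.arctan2(z0,x0);print(r,a)
# end angle: shut tab at (-.17,.012)
e=np.arctan2(.012,-.17)
for f in np.linspace(a,e,24)[1:]: print(round((r*np.cos(f)-x0)*100,1),round(-(r*np.sin(f)-z0)*100,1),end='; ')
E
```

```text
[0.08396431 0.06102812 0.2149617 ] 0.017703185024387978 [-1.98573695 -4.17270916  4.38255068]
0.17419251257765195 1.5193114968097259
-1.2 -0.0; -2.3 0.0; -3.5 0.2; -4.7 0.4; -5.8 0.7; -6.9 1.1; -8.0 1.5; -9.1 2.0; -10.1 2.6; -11.1 3.3; -12.0 4.0; -12.9 4.7; -13.7 5.6; -14.5 6.5; -15.2 7.4; -15.8 8.4; -16.4 9.4; -16.9 10.5; -17.3 11.6; -17.7 12.7; -17.9 13.8; -18.2 15.0; -18.3 16.2;
```

carry_out(steps="-1.2 0 0 0; -2.3 0.1 0 0; -3.5 0.2 0 0; -4.7 0.5 0 0; -5.8 0.8 0 0; -6.9 1.2 0 0; -8 1.6 0 0; -9.1 2.2 0 0; -10.1 2.8 0 0; -11.1 3.5 0 0")

```text
clock: 59.05
position: [0.5806, 0.2427, 0.181]
tcp_rot: [-0.706, 0.044, -0.046, 0.706]
force: [-0.5, -4.8, 5.3]
opening: 0.0179
```

carry_out(steps="-0.9 0.7 0 0; -1.8 1.4 0 0; -2.6 2.3 0 0; -3.4 3.2 0 0; -4.1 4.1 0 0; -4.7 5.1 0 0; -5.3 6.1 0 0; -5.7 7.2 0 0; -6.1 8.3 0 0; -6.4 9.4 0 0")

```text
clock: 59.88
position: [0.5156, 0.2509, 0.0849]
tcp_rot: [0.706, -0.045, 0.045, -0.705]
force: [-0.6, -5.7, 3.6]
opening: 0.0176
```

carry_out(steps="-0.2 1 0 0; -0.3 1.8 0 0; -0.4 2.6 0 0; -0.5 3.4 0 0; -0.5 3.7 0 0; -0.5 4 0 0; -0.5 4 0 0; -0.5 4 0 0; -0.5 4 0 0; -0.5 4 0 0")

```text
clock: 60.72
position: [0.5129, 0.2514, 0.0491]
tcp_rot: [-0.705, 0.044, -0.046, 0.706]
force: [-6.0, -10.2, 30.3]
opening: 0.0172
```

```bash
python3 - <<'E'
from h import *
o=bot.observe();p=cf(o['position']);print(p,o['opening'],o['force'])
E
```

```text
[-0.09413698  0.06092943  0.04905568] 0.017185745294326735 [ -5.97891047 -10.20840086  30.32412322]
```

carry_out(steps="0 -0.5 0 0; 0 -0.5 0 0; 0 -0.5 0 0; 0 -0.5 0 0; 0 -0.5 0 0; 0 -3 0 0; 0 -6 0 0; 0 -10 0 0; 0 -13 0 0; 0 -13 0 0", fingers=130)

```text
clock: 61.55
position: [0.5142, 0.2544, 0.1814]
tcp_rot: [-0.703, 0.042, -0.048, 0.708]
force: [0.6, 0.7, 0.5]
opening: 0.0453
```

carry_out(steps="-3 0 0 0; -6 0 -1 0; -9 0 -5 0; -9 0 -9 0; -9 0 -13 0; -9 0 -17 0; -9 0 -21 0; -9 0 -25 0; -9 0 -28 0; -9 0 -28 0")

```text
clock: 62.38
position: [0.385, -0.0188, 0.1752]
tcp_rot: [0.706, -0.048, 0.047, -0.705]
force: [0.7, 0.2, -0.1]
opening: 0.0449
```

```bash
python3 - <<'E'
from h import *
for n in('top','side'):
    im,d=snap(n,n[0]+'19');F=cf(cloud(n,d));x,y,z=F[...,0],F[...,1],F[...,2]
    w=(z>.1)&(z<.14)&(abs(x)<.08)&(abs(y)<.165)
    A=np.c_[x[w],y[w],np.ones(w.sum())];k=np.linalg.lstsq(A,z[w],rcond=None)[0];print(n,'lid plane',k.round(4),w.sum())
    h=cv2.cvtColor(im,cv2.COLOR_BGR2HSV);m=(cv2.inRange(h,(18,140,110),(35,255,255))>0)&(x<-.076)&(x>-.16)&(y>-.1)&(y<-.03)
    q=F[m];q=q[np.argsort(q[:,0])];print(len(q));print(q[::max(1,len(q)//18)].round(3).tolist())
    if n=='side': cv2.imwrite('pics/l.png',cv2.resize(im[150:290,220:400],None,fx=4.2,fy=4.2,interpolation=cv2.INTER_CUBIC))
print(bot.observe()['position'])
E
```

```text
top lid plane [ 0.0031 -0.001   0.1148] 6458
109
[[-0.13, -0.062, 0.041], [-0.128, -0.065, 0.052], [-0.126, -0.069, 0.061], [-0.124, -0.063, 0.061], [-0.122, -0.057, 0.061], [-0.117, -0.05, 0.06], [-0.108, -0.072, 0.062], [-0.103, -0.068, 0.058], [-0.099, -0.05, 0.058], [-0.097, -0.067, 0.059], [-0.094, -0.064, 0.057], [-0.092, -0.058, 0.058], [-0.09, -0.069, 0.054], [-0.089, -0.068, 0.082], [-0.086, -0.072, 0.063], [-0.083, -0.067, 0.082], [-0.081, -0.057, 0.061], [-0.079, -0.07, 0.057], [-0.077, -0.067, 0.06]]
side lid plane [ 0.0052 -0.0003  0.1147] 9162
218
[[-0.129, -0.055, 0.035], [-0.126, -0.057, 0.057], [-0.125, -0.066, 0.064], [-0.122, -0.066, 0.061], [-0.119, -0.045, 0.061], [-0.115, -0.067, 0.061], [-0.107, -0.047, 0.059], [-0.1, -0.048, 0.057], [-0.096, -0.061, 0.058], [-0.093, -0.066, 0.057], [-0.09, -0.056, 0.076], [-0.089, -0.051, 0.058], [-0.086, -0.054, 0.078], [-0.084, -0.048, 0.06], [-0.082, -0.048, 0.06], [-0.081, -0.058, 0.062], [-0.079, -0.041, 0.054], [-0.078, -0.071, 0.059], [-0.076, -0.06, 0.08]]
[ 0.38615297 -0.01445063  0.1752972 ]
```

View pics/l.png

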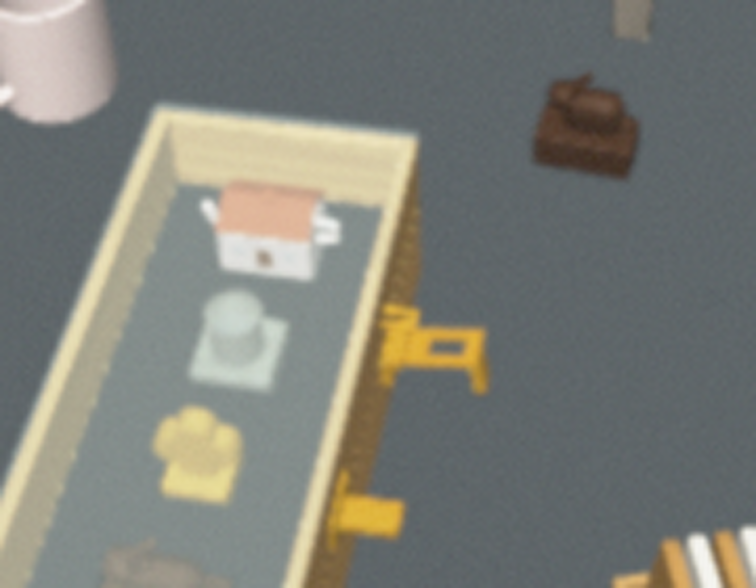

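Lid is shut (plane tilt under 0.006 rad). The hasp lies nearly flat with its tab hanging at crop (480,370), i.e. case x≈−0.128, so θ≈1.47. Pinch it there.

```bash
python3 - <<'E'
from h import *
print(go(cw(-.129,-.0597,.12),JY))
E
```

```text
(array([ 5.68,  5.53, 15.92]), np.float64(-0.1))
```

carry_out(steps="1 0 3 0; 2 0 6 0; 3.5 0 9.5 0; 4.5 0 12.5 0; 5.7 0 15.9 0; 5.7 2 15.9 0; 5.7 4 15.9 0; 5.7 5.5 15.9 0; 5.7 5.5 15.9 0; 5.7 5.5 15.9 0")

```text
clock: 63.32
position: [0.462, 0.1377, 0.1196]
tcp_rot: [0.706, -0.045, 0.043, -0.705]
force: [-0.2, -1.2, 0.2]
opening: 0.0453
```

carry_out(steps="0 0 0 0; 0 0 0 0; 0 0 0 0; 0 0 0 0; 0 0 0 0; 0 0 0 0; 0 0 0 0; 0 0 0 0; 0 0 0 0; 0 0 0 0")

```text
clock: 64.15
position: [0.4629, 0.1365, 0.1206]
tcp_rot: [-0.706, 0.045, -0.045, 0.706]
force: [0.7, 0.2, -0.3]
opening: 0.045
```

```bash
python3 - <<'E'
from h import *
print(go(cw(-.129,-.0597,.022),JY))
E
```

```text
(array([ 0.01,  9.86, -0.03]), np.float64(0.1))
```

carry_out(steps="0 2 0 0; 0 4 0 0; 0 5.5 0 0; 0 7 0 0; 0 8.5 0 0; 0 9.5 0 0; 0 9.8 0 0; 0 9.8 0 0; 0 9.8 0 0; 0 9.8 0 0")

```text
clock: 64.98
position: [0.4635, 0.1367, 0.0233]
tcp_rot: [-0.705, 0.044, -0.045, 0.706]
force: [-0.1, 0.3, -0.5]
opening: 0.0452
```

carry_out(steps="0 0 0 0; 0 0 0 0; 0 0 0 0; 0 0 0 0; 0 0 0 0; 0 0 0 0; 0 0 0 0; 0 0 0 0; 0 0 0 0; 0 0 0 0", fingers=255, force=12)

```text
clock: 65.82
position: [0.463, 0.1366, 0.0226]
tcp_rot: [-0.706, 0.044, -0.045, 0.706]
force: [0.9, 0.2, 0.5]
opening: 0.023
```

```bash
python3 - <<'E'
from h import *
o=bot.observe();p=cf(o['position']);print(p,o['opening'],o['force'])
x0=p[0]+.083;z0=p[2]+.019-.056;r=np.hypot(x0,z0);a=np.arctan2(z0,x0)%(2*np.pi);print(r,np.degrees(a))
a=np.radians(200.8);r=.0447
for f in np.linspace(a,a-1.5,13)[1:]: print(round(r*(np.cos(f)-np.cos(a))*100,1),round(-r*(np.sin(f)-np.sin(a))*100,1),end='; ')
E
```

```text
[-0.12899008 -0.05930601  0.02261702] 0.022966876417505524 [0.93962058 0.20520533 0.46473277]
0.048186690513702876 197.36659612660793
-0.2 -0.5; -0.3 -1.1; -0.3 -1.6; -0.2 -2.2; -0.1 -2.7; 0.0 -3.3; 0.3 -3.8; 0.6 -4.2; 0.9 -4.7; 1.4 -5.1; 1.8 -5.4; 2.3 -5.6;
```

carry_out(steps="0.05 -0.4 0 0; 0.1 -0.8 0 0; 0.2 -1.2 0 0; 0.4 -1.5 0 0; 0.6 -1.9 0 0; 0.8 -2.2 0 0; 1.1 -2.5 0 0; 1.4 -2.8 0 0; 1.7 -3 0 0; 1.7 -3 0 0")

```text
clock: 66.65
position: [0.4796, 0.1344, 0.0531]
tcp_rot: [-0.706, 0.045, -0.044, 0.706]
force: [-2.8, 1.6, 3.4]
opening: 0.0227
```

```bash
python3 - <<'E'
from h import *
o=bot.observe();p=cf(o['position']);print(p,o['opening'],o['force'])
im,d=snap('side','s20');F=cf(cloud('side',d))
cv2.imwrite('pics/m.png',cv2.resize(im[190:290,260:360],None,fx=5,fy=5,interpolation=cv2.INTER_CUBIC))
E
```

```text
[-0.11230389 -0.0593256   0.05306063] 0.022741485848575535 [-2.84836763  1.56173359  3.42649339]
```

View pics/m.png

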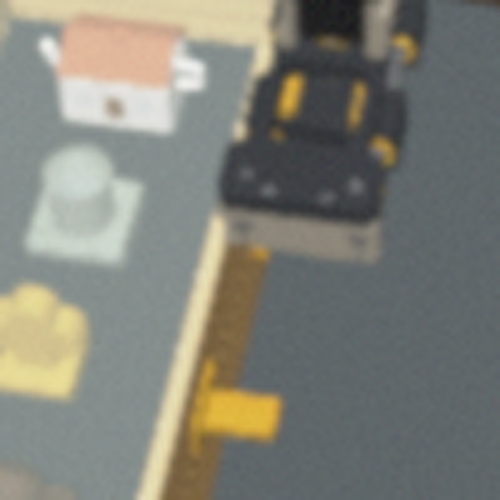

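carry_out(steps="0.3 -0.2 0 0; 0.6 -0.4 0 0; 0.9 -0.5 0 0; 1.2 -0.6 0 0; 1.2 -0.6 0 0; 1.2 -0.6 0 0; 1.2 -0.6 0 0; 1.2 -0.6 0 0; 1.2 -0.6 0 0; 1.2 -0.6 0 0")

```text
clock: 67.53
position: [0.4918, 0.1328, 0.0586]
tcp_rot: [-0.706, 0.044, -0.045, 0.706]
force: [-0.0, 1.4, 0.4]
opening: 0.023
```

carry_out(steps="0 0 0 0; 0 0 0 0; 0 0 0 0; 0 0 0 0; 0 0 0 0; 0 -3 0 0; 0 -6 0 0; -3 -9 0 0; -6 -9 0 0; -9 -9 -6 0", fingers=130)

```text
clock: 68.37
position: [0.4088, 0.1113, 0.1501]
tcp_rot: [-0.705, 0.04, -0.043, 0.707]
force: [0.5, -1.3, 0.4]
opening: 0.0447
```

carry_out(steps="-1 0 -3 0; -1 0 -6 0; -1 0 -9 0; -1 0 -12 0; -1 0 -12 0; -1 0 -12 0; -1 0 -12 0; -1 0 -12 0; -1 0 -12 0; -1 0 -12 0")

```text
clock: 69.2
position: [0.384, -0.0112, 0.1485]
tcp_rot: [0.706, -0.044, 0.044, -0.706]
force: [0.2, -0.5, 0.7]
opening: 0.045
```

```bash
cat >> h.py <<'E'
def hasp(tag):
    for n in('top','side'):
        im,d=snap(n,n[0]+tag);F=cf(cloud(n,d));x,y,z=F[...,0],F[...,1],F[...,2]
        h=cv2.cvtColor(im,cv2.COLOR_BGR2HSV);m=(cv2.inRange(h,(18,140,110),(35,255,255))>0)&(x<-.07)&(x>-.16)&(y>-.1)&(y<-.03)
        q=F[m];q=q[np.argsort(q[:,0])];print(n,len(q),q[::max(1,len(q)//14)].round(3).tolist())
        w=(z>.1)&(z<.14)&(abs(x)<.08)&(abs(y)<.165)
        A=np.c_[x[w],y[w],np.ones(w.sum())];print('lid plane',np.linalg.lstsq(A,z[w],rcond=None)[0].round(4))
E
python3 - <<'E'
from h import *
hasp('21');print(bot.observe()['position'],go(cw(-.103,-.06,.16),JY))
E
```

```text
top 68 [[-0.122, -0.056, 0.092], [-0.119, -0.059, 0.092], [-0.116, -0.067, 0.094], [-0.112, -0.055, 0.096], [-0.109, -0.061, 0.097], [-0.105, -0.066, 0.097], [-0.098, -0.059, 0.098], [-0.096, -0.056, 0.099], [-0.094, -0.072, 0.1], [-0.092, -0.061, 0.095], [-0.087, -0.05, 0.073], [-0.085, -0.074, 0.058], [-0.083, -0.067, 0.081], [-0.082, -0.051, 0.061], [-0.08, -0.066, 0.078], [-0.079, -0.058, 0.081], [-0.077, -0.067, 0.061]]
lid plane [ 0.003  -0.001   0.1148]
side 209 [[-0.121, -0.06, 0.092], [-0.116, -0.051, 0.094], [-0.111, -0.053, 0.094], [-0.107, -0.054, 0.096], [-0.101, -0.058, 0.097], [-0.097, -0.059, 0.098], [-0.093, -0.058, 0.099], [-0.09, -0.057, 0.079], [-0.085, -0.047, 0.069], [-0.082, -0.063, 0.08], [-0.08, -0.059, 0.06], [-0.078, -0.046, 0.058], [-0.076, -0.041, 0.042], [-0.074, -0.042, 0.058], [-0.073, -0.062, 0.073]]
lid plane [ 0.0055 -0.0003  0.1147]
[ 0.38397727 -0.01150475  0.14850309] (array([ 8.59, -1.15, 15.6 ]), np.float64(0.1))
```

Hasp is at ~0.27 rad (tab slope 0.008/0.028). I'll finish by pushing the tab's outer end with closed fingers.

```bash
python3 - <<'E'
from h import *
print(go(cw(-.155,-.06,.15),JY))
E
```

```text
(array([ 3.39, -0.15, 15.61]), np.float64(0.1))
```

carry_out(steps="1 0 3 0; 2 0 6 0; 3 0 9.5 0; 3.4 0 12.5 0; 3.4 0 15.6 0; 3.4 0 15.6 0; 3.4 0 15.6 0; 3.4 0 15.6 0; 3.4 0 15.6 0; 3.4 0 15.6 0", fingers=255)

```text
clock: 70.13
position: [0.4372, 0.1373, 0.1486]
tcp_rot: [0.706, -0.045, 0.045, -0.706]
force: [-0.4, 0.5, -0.0]
opening: 0.0004
```

carry_out(steps="0 2 0 0; 0 4 0 0; 0 6 0 0; 0 6.9 0 0; 0 6.9 0 0; 0.5 6.9 0 0; 1 6.9 0 0; 1.5 6.9 0 0; 2 6.9 0 0; 2 6.9 0 0")

```text
clock: 70.97
position: [0.4583, 0.136, 0.0803]
tcp_rot: [-0.705, 0.044, -0.045, 0.706]
force: [-0.4, 0.6, 0.2]
opening: 0.0
```

```bash
python3 - <<'E'
from h import *
o=bot.observe();print(cf(o['position']),o['force'],o['opening'])
E
```

```text
[-0.13361442 -0.06042306  0.08028573] [-0.41738331  0.56540924  0.23901385] 3.7234397759467104e-05
```

carry_out(steps="0.2 0 0 0; 0.4 0 0 0; 0.6 0 0 0; 0.8 0 0 0; 1 0 0 0; 1.1 0 0 0; 1.2 0 0 0; 1.2 0 0 0; 1.2 0 0 0; 1.2 0 0 0")

```text
clock: 71.8
position: [0.4594, 0.1356, 0.0787]
tcp_rot: [0.706, -0.05, 0.037, -0.705]
force: [-22.9, 3.7, 20.1]
opening: 0.0002
```

Friction jams (force runs through the hinge line), so I push along the arc: inward and upward.

carry_out(steps="-0.3 -0.1 0 0; -0.3 -0.3 0 0; -0.3 -0.5 0 0; -0.3 -0.7 0 0; -0.2 -0.9 0 0; -0.1 -1 0 0; 0 -1.1 0 0; 0.1 -1.2 0 0; 0.1 -1.2 0 0; 0.1 -1.2 0 0")

```text
clock: 72.63
position: [0.4666, 0.1343, 0.0901]
tcp_rot: [0.706, -0.047, 0.042, -0.705]
force: [-7.5, 2.3, -4.1]
opening: 0.0004
```

```bash
python3 - <<'E'
from h import *
o=bot.observe();print(cf(o['position']),o['force'],o['opening'])
hasp('22')
E
```

```text
[-0.12516974 -0.06115022  0.09013561] [-7.47832699  2.2650065  -4.09570316] 0.0003787733818378694
top 0 []
lid plane [ 0.003  -0.0009  0.1148]
side 84 [[-0.112, -0.031, 0.201], [-0.11, -0.037, 0.211], [-0.107, -0.035, 0.211], [-0.085, -0.049, 0.073], [-0.084, -0.05, 0.065], [-0.083, -0.047, 0.082], [-0.081, -0.043, 0.059], [-0.079, -0.04, 0.058], [-0.078, -0.045, 0.059], [-0.078, -0.048, 0.059], [-0.076, -0.041, 0.042], [-0.076, -0.043, 0.042], [-0.074, -0.043, 0.061], [-0.073, -0.047, 0.059]]
lid plane [ 0.0044 -0.0007  0.1147]
```

carry_out(steps="-1 0 0 0; -2.5 0 0 0; -5 -1 0 0; -8 -3 0 0; -8 -6 -3 0; -8 -9 -6 0; -9 -9 -10 0; -9 -9 -14 0; -9 -9 -18 0; -9 -9 -18 0")

```text
clock: 73.57
position: [0.3581, -0.0386, 0.1826]
tcp_rot: [-0.705, 0.046, -0.049, 0.706]
force: [0.0, 0.2, -0.3]
opening: 0.0004
```

```bash
python3 - <<'E'
from h import *
hasp('23');print(bot.observe()['position'],bot.observe()['force'])
im=cv2.imread('pics/s23.png');cv2.imwrite('pics/n.png',cv2.resize(im[100:390,150:450],None,fx=2,fy=2,interpolation=cv2.INTER_CUBIC))
E
```

```text
top 45 [[-0.115, -0.056, 0.097], [-0.114, -0.064, 0.099], [-0.112, -0.058, 0.098], [-0.11, -0.055, 0.098], [-0.106, -0.058, 0.098], [-0.103, -0.065, 0.099], [-0.098, -0.056, 0.098], [-0.096, -0.056, 0.102], [-0.091, -0.066, 0.097], [-0.086, -0.049, 0.068], [-0.086, -0.069, 0.1], [-0.085, -0.06, 0.103], [-0.08, -0.066, 0.082], [-0.078, -0.057, 0.078], [-0.077, -0.073, 0.062]]
lid plane [ 0.0044 -0.0008  0.1148]
side 213 [[-0.113, -0.054, 0.098], [-0.108, -0.057, 0.099], [-0.103, -0.05, 0.097], [-0.098, -0.053, 0.098], [-0.094, -0.052, 0.099], [-0.09, -0.06, 0.079], [-0.087, -0.065, 0.096], [-0.085, -0.047, 0.057], [-0.083, -0.044, 0.072], [-0.083, -0.061, 0.079], [-0.079, -0.041, 0.061], [-0.077, -0.063, 0.058], [-0.075, -0.072, 0.057], [-0.073, -0.062, 0.083], [-0.073, -0.085, 0.059]]
lid plane [ 0.0057 -0.0002  0.1147]
[ 0.35897825 -0.0340182   0.18231027] [ 0.19996755  1.01528913 -0.51936577]
```

View pics/n.png

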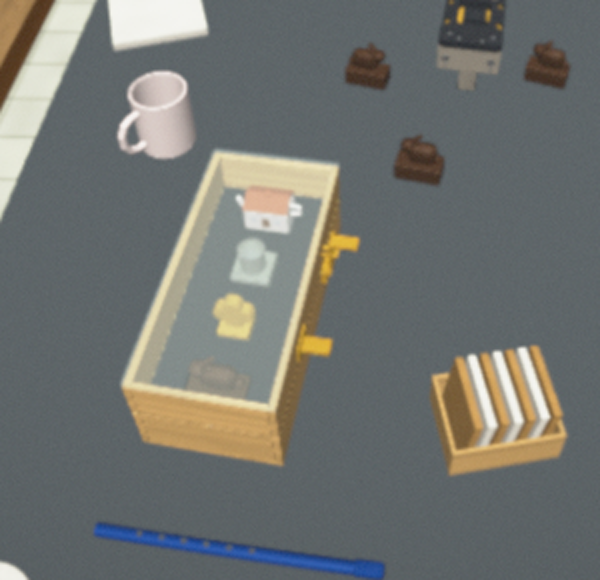

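The hasp tab is now level (z 0.097–0.099 along its length, θ≈0.03) at (345,242), and the lid is flat. The miniatures stand in their cutouts under the clear lid, and the arm is clear. Handing in.

```bash
python3 -c "
from bench import bot
print(bot.sign_off())"
```

```text
the job is handed in; nothing more can be done
None
```

I packed all four miniatures (tower, shamrock, teapot and the rightmost hare) into their own cutouts, shut the lid and swung the hasp back over its catch. I handed the job in at about 74 s. `sign_off` gave no verdict.

**Last checks:**
- **Miniatures:** the gripper's height when each was pressed in matched "fully home" within about 1 mm. Both cameras put all four at seated height and upright.
- **Lid:** the plane fitted to it tilts under 0.006 rad, so it is shut.
- **Hasp:** its tab is level, at about 0.03 rad.
- **Other things:** in the last side view the whistle, mug and cards show no sign of having moved. I judged that by eye, not by measurement.
- **Arm:** it stands clear of everything.

**What went wrong or disagreed:**
- **Camera offset:** the two cameras disagreed by about 3 mm along the case's y axis. I allowed for this when placing.
- **First insertions:** the tower and the shamrock each caught on the cutout edge at about 38 N. I lifted them, shifted 1.5–2 mm and they went in.
- **Closing the hasp:** the first pinch took the strap instead of the tab and left the hasp at about 0.27 rad. My first push on the tab then jammed at about 30 N, and pushing inward and upward along its arc closed it.

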